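# Latch the fixture's stop pin down and hold a square in its corner

## Robot

A 6-joint arm with a two-finger parallel gripper is mounted at the origin on a cart in front of the work surface, level with it; the furniture and walls round the work are solid. World frame = base frame: x ahead of the robot, y to its left, z up, the work surface at z = 0. Lengths are in m, angles in rad, forces in N, time in s.
With the tool pointing down it reaches from about 0.275 to 0.725 m from the base axis. Payload 5.6 kg.
Tool frame: the origin (TCP) lies midway between the tips of the shut fingers; the grasp point (between the pads) lies 19 mm behind it; z points along the fingers, y is the direction in which the jaws open and shut (so a half turn about z gives the same grasp; the last joint's range is limited). The gripper opens to 85 mm and grips with 20 to 120 N. Pads are 22 mm wide; open, the fingers measure 114 mm over their backs; the gripper's body (76 mm by 85 mm) begins 54 mm behind the grasp point. The pads swing forward as they close: fully open they stand 13 mm farther back than shut.
Start: joints at [-0.82, 0.255, 0.108, 0, -1.424, -0.285], TCP at [0.247, -0.491, 0.197] pointing down, gripper open.
Joint ranges: [-2.95, 2.95], [-1.21, 1.97], [-1.09, 1.5], [-2.87, 1.71], [-2.94, -0.07], [-3.05, 3.05]. Speed limits (rad/s): [2.57, 2.57, 3.14, 3.14, 3.14, 3.14].

## Interface

Orientations are given as a rotation vector (axis times angle).
In Python, from cell import bot gives the robot as it stands.
- The arm moves only by the tool apply_moves, never from a script. Its argument "moves" is one flat list of numbers, 5 for each row, row after row: the shift along the tool's x, y, z each as a share of 0.5 m, from -1 to 1, then the turn about the tool's z as a share of pi/4 rad, from -1 to 1, then the closure, from -1 (fully open) to 1 (shut), so that 0 is half open. A call has 1 to 8 rows; each row is the pose to reach, as a shift and turn from the pose commanded when the call began, along the tool's axes at that moment; what a row does not reach only later rows make up. A row lasts 1/12 s, in which the tool goes at most 41.7 mm and 7.16 degrees, less where a joint would pass 70% of its speed; a pose out of reach is approached as far as the arm can. A call with a number of a shift or a turn outside -1 to 1 is refused whole. A call with a gripper value outside its range is refused whole. The fingers move at their own pace and stop on an object; the grip force is fixed at half the most. Time passes only in rows, so rows that repeat a pose let the fingers close. It gives the time, the measured TCP pose, the force and the opening at its end, in the units of the state.
- bot.get_state(): the state, without advancing time (a new reading comes with each control period).
- bot.capture(name): name is "side" or "top"; returns a dict with "image" (480x640x3 uint8, blue, green, red), "mtx" (3x3 intrinsics, pixels), "eye" and "rotation" of the camera in the world. Camera axes: x right, y up, looking along -z (the intrinsics and any distortion apply to the point x, -y, -z); pixel columns grow to the right and rows downward; lengths in m; the calibration is good to about 2 mm. A picture is of the moment at which its call begins. There is no depth.
- bot.hand_in(): hands the job in, once; it reports no verdict.
Trained networks look in the newest picture that a camera, given by its name, has taken for a name from the list of things; names that differ only in an ending like _2 or _b are one class to them, and where a whole thing is asked for, a point or a joint stands for the part that bears it (a point fixed in the world has none). Each returns a list of dicts, best first, with "conf" (0 to 1); they miss things now and then, are a little off and sometimes report something else, mostly with a low value. They report only what shows in the picture. A call takes as long as a camera call.
- bot.search_frame(camera, name): "centre" ([x, y, z] in m, in world coordinates, good to about 4 mm: the middle of the surface that is visible of it).
- bot.place_of(camera, name): "centre" ([x, y, z] in m, in world coordinates, good to about 4 mm: a listed point, or the origin of a listed thing).
The state is a dict: "time_s": time; "q": joint angles; "joint_vel": joint speeds; "effort": joint torques, N m; "tool_pos": TCP position; "orientation": TCP orientation; "contact_force": force on the tool from outside, world axes, zero at the start; "torque": the same for the moment, N m; "opening": finger opening in m.
Only numpy, scipy, OpenCV 4.12 (cv2) and the standard library are available. Lean on these libraries where they do the work, as an engineer would, in place of code of your own. Each camera call takes 0.05 s, during which the arm holds its last target.

## Task

First press the sprung lever of the grey set-up fixture all the way down until it stays down by itself, which draws the stop pin out of the corner between the two fences. Then take the square by its knob, lay it flat on the fixture plate and push it into that corner, stock along the far fence and blade along the side fence, until both outer faces lie flush against the fences. Finish holding it there, pressed steadily against both fences at once, without letting go, and leave the pliers, the hex key and the small linkage part where they lie.

Things in the scene. Friction and masses are not known exactly. Their poses are not given: they have to be found in the camera images.
- fixture: Set-up fixture fixed to the table, at the left or the right, turned up to 0.3 rad: grey plate 190 x 190 x 12 mm. Origin: centre of the underside; x runs to the far fence, y to the side fence, z up. Two fences stand on the plate and form an inner right-angled corner. The lever's steel cheeks and spring ears stand at x -37 to 38, y -84 to -46 mm, up to 48 mm above the table.
- fixture_corner (a point): The inner corner of the two fences, on the plate's upper face (12 mm above the table), 70, 70 mm in the fixture's x and y. Axes as the fixture's.
- far_fence: Far fence on the plate: aluminium profile 20 x 180 x 20 mm along the fixture's y, inner face at the fixture's x = 70 mm; its top is 32 mm above the table, with two bolt heads (3 mm). Origin under its centre.
- side_fence: Side fence on the plate: aluminium profile 160 x 20 x 20 mm along the fixture's x, inner face at the fixture's y = 70 mm; its top is 32 mm above the table, with two bolt heads (3 mm). Origin under its centre.
- lever (a joint): Sprung lever, hinged about the fixture's y axis at its x -20, y -65, 36 mm above the table; 0 = raised (arm slopes up 0.45 rad toward the fixture's -x), 0.40 rad = fully down at its stop. Needs about 5 N down on the pad at first, then less; let go before 0.30 rad it springs back up, beyond that it snaps to 0.40 and stays.
- lever_pad (a point): Centre of the top face of the black lever pad (30 x 28 mm), 88 mm from the hinge. Raised it is about 80 mm above the table, fully down about 47 mm.
- square: Loose square, 0.35 kg, flat on the table. Origin: underside, below the knob. Stock: aluminium, x -14 to 14, y -65 to 45, 20 mm thick. Blade: steel, 5 mm thick, flush with the underside, y 21 to 45, out to x = -96 mm. Outer faces: x = 14 (stock) and y = 45 mm (blade edge, stock end). Seated, its axes are parallel to the fixture's and its origin is at the fixture's x 56, y 25, z 12 mm.
- knob (a point): Point on the axis of the square's black round knob (25 mm diameter, 26 to 58 mm above the square's underside), 44 mm above the underside: the place to grip, with the fingertips staying above the stock and the fences.
- square_corner (a point): The square's outer corner, on its underside, at x 14, y 45 mm of the square.
- pliers: Bystander: pliers 44 x 135 x 14 mm lying beyond the work; leave alone. Origin under its middle.
- link_part: Bystander: small white linkage part 28 x 71 x 15 mm lying close to the robot; leave alone. Origin under its middle.
- pin (a joint): Steel stop pin, 12 mm diameter, at x 56, y 58 mm of the fixture, driven by the lever: 0 = stands 15 mm out of the plate and blocks the corner; 0.016 m = drawn down just below the plate's face (lever latched).
- hexkey: Bystander: black hex key 30 x 79 x 8 mm, lying at the right of the work; leave alone. Origin under its middle.
- blade_end (a point): The far end of the blade's outer edge, on the square's underside, at x -96, y 45 mm of the square.

How it is judged:
By the outcome, as a careful person would: the job done as asked, in the order asked, and still so for the second after the job is handed in, while the arm keeps its last pose, push and grip.
It also fails if it takes over 45 s, if anything falls off the work surface, if the arm or the gripper's body presses on something with over 40 N, if the wrist force passes 120 N, or if a joint passes its speed limit or range.

## Working session

There is one attempt and no reset: what is moved stays moved. The work goes in short steps, Python scripts to look and compute and a tool call to move; the robot and the scene stay as the last step left them, time stands still between calls to the robot, and variables do not carry over. Pictures are saved under pics/ and viewed, and the job is handed in when it is done.

Besides the shell and the picture viewer there is one more tool, called after "Call:" as name(argument=value, ...) on one line, values as JSON. apply_moves: Moves the arm, as the interface text tells. Its arguments: {"type":"object","properties":{"moves":{"type":"array"}},"required":["moves"]}

```bash
ls; mkdir -p pics; python3 - <<'E'
from cell import bot
import cv2
s=bot.get_state();print(s)
for c in("side","top"):
    d=bot.capture(c);cv2.imwrite(f"pics/{c}0.png",d["image"]);print(c,d["mtx"],d["eye"],d["rotation"],[k for k in d])
    for n in["fixture","fixture_corner","far_fence","side_fence","lever_pad","square","knob","square_corner","blade_end","pliers","link_part","hexkey","pin","lever"]:
        r=bot.place_of(c,n);print(c,n,[(x["conf"],[round(v,4) for v in x["centre"]]) for x in r[:2]])
print(bot.get_state()["time_s"])
E
```

```text
pics
{'time_s': 0.0, 'q': array([-8.20393806e-01,  2.55733113e-01,  1.06961861e-01, -4.98767873e-04,
       -1.42390611e+00, -2.84597164e-01]), 'joint_vel': array([ 0.00069776,  0.00174679, -0.00020806,  0.00104213, -0.00017883,
        0.00145192]), 'effort': array([ 4.48828350e-04, -3.86630559e+01,  2.37934273e+01,  5.36513463e+00,
       -6.11022057e-03, -2.74903539e-05]), 'tool_pos': array([ 0.24681582, -0.49085297,  0.19588264]), 'orientation': array([ 7.24859969e-01, -3.05630837e+00, -2.95071727e-03]), 'contact_force': array([0.96491554, 0.2681789 , 0.69530983]), 'torque': array([-0.02961806,  0.06659715,  0.02438903]), 'opening': 0.08551375701777193}
side [[491.9439889    0.         321.97857397]
 [  0.         491.9439889  242.03318534]
 [  0.           0.           1.        ]] [0.45874873 0.77612756 0.80136137] [ 0.09812666 -1.26906045 -2.71907346] ['image', 'mtx', 'eye', 'rotation']
side fixture [(0.68, [0.566, 0.1932, -0.0004])]
side fixture_corner [(0.88, [0.6486, 0.2424, 0.0093])]
side far_fence [(0.94, [0.644, 0.182, 0.0139])]
side side_fence [(0.65, [0.5716, 0.2739, 0.0119]), (0.22, [0.5895, -0.4367, 0.0004])]
side lever_pad [(0.69, [0.4616, 0.1485, 0.0848]), (0.19, [0.5564, -0.1722, 0.046])]
side square [(0.62, [0.5588, -0.1724, -0.0056])]
side knob [(0.66, [0.5546, -0.1724, 0.0398])]
side square_corner [(0.69, [0.5968, -0.1451, -0.0043])]
side blade_end [(0.67, [0.5101, -0.0789, -0.0028]), (0.45, [0.4577, 0.1489, 0.0834])]
side pliers [(0.79, [0.777, 0.099, 0.0031]), (0.72, [0.556, -0.1711, 0.0481])]
side link_part [(0.52, [0.3899, 0.0207, 0.0028]), (0.25, [0.4582, 0.149, 0.0842])]
side hexkey [(0.41, [0.5883, -0.4383, 0.0008])]Traceback (most recent call last):
  File "<stdin>", line 7, in <module>
ValueError: it knows: blade_end, far_fence, fixture, fixture_corner, hexkey, knob, lever_pad, link_part, pliers, side_fence, square, square_corner
```

```bash
python3 - <<'E'
from cell import bot
import cv2
d=bot.capture("top");cv2.imwrite("pics/top0.png",d["image"]);print(d["mtx"],d["eye"],d["rotation"])
for n in["fixture","fixture_corner","far_fence","side_fence","lever_pad","square","knob","square_corner","blade_end","link_part","pliers"]:
    r=bot.place_of("top",n);print(n,[(x["conf"],[round(v,4) for v in x["centre"]]) for x in r[:2]])
print(bot.get_state()["time_s"])
E
```

```text
[[489.59750027   0.         322.63462145]
 [  0.         489.59750027 249.04688754]
 [  0.           0.           1.        ]] [ 0.51032298 -0.08053476  1.14336224] [ 0.03287062 -0.06405092 -1.55724409]
fixture [(0.78, [0.567, 0.1926, 0.0001])]
fixture_corner [(0.58, [0.6478, 0.249, 0.0139])]
far_fence [(0.78, [0.6453, 0.1767, 0.0108])]
side_fence [(0.72, [0.5707, 0.2747, 0.0125])]
lever_pad [(0.6, [0.4577, 0.1478, 0.0837]), (0.5, [0.5986, -0.15, -0.0001])]
square [(0.96, [0.5571, -0.1731, -0.0029])]
knob [(0.96, [0.5569, -0.1791, 0.0425])]
square_corner [(0.61, [0.6005, -0.1499, -0.0025])]
blade_end []
link_part [(0.54, [0.3903, 0.0232, 0.0047]), (0.37, [0.5723, 0.2739, 0.0135])]
pliers [(0.74, [0.7768, 0.096, 0.0006])]
1.25
```

View pics/side0.png

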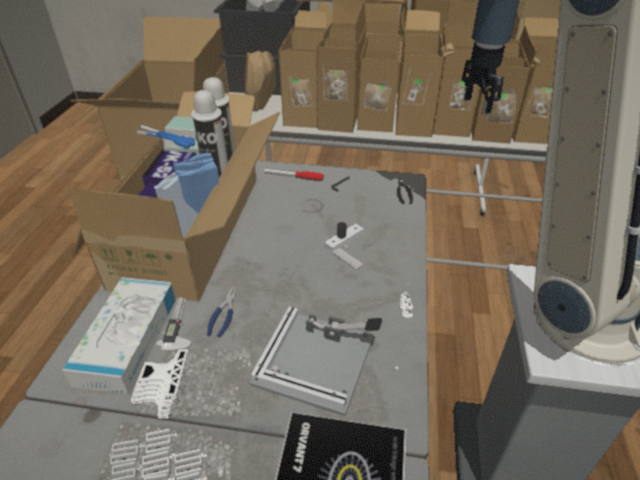

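View pics/top0.png

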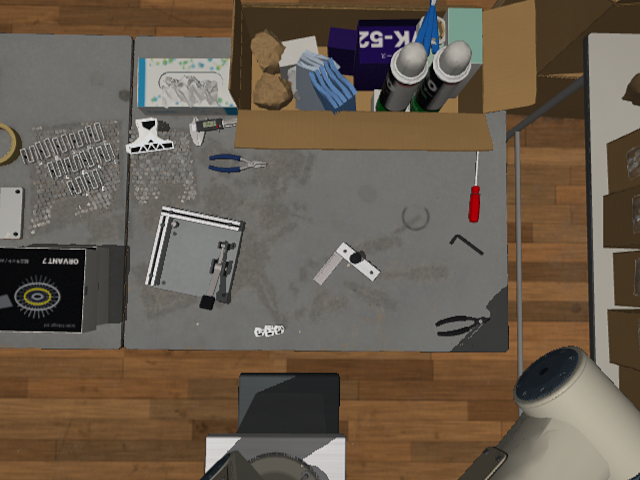

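```bash
cat > h.py <<'E'
import numpy as np,cv2
from scipy.spatial.transform import Rotation as R
def proj(d,P):
    P=np.atleast_2d(P);M=R.from_rotvec(d["rotation"]).as_matrix()
    c=(P-d["eye"])@M
    return np.c_[d["mtx"][0,0]*c[:,0]/-c[:,2]+d["mtx"][0,2], d["mtx"][1,1]*-c[:,1]/-c[:,2]+d["mtx"][1,2]]
def ray(d,uv,z):
    M=R.from_rotvec(d["rotation"]).as_matrix()
    v=M@np.array([(uv[0]-d["mtx"][0,2])/d["mtx"][0,0],-(uv[1]-d["mtx"][1,2])/d["mtx"][1,1],-1])
    return d["eye"]+v*(z-d["eye"][2])/v[2]
def pts(pose,L):
    x,y,a=pose;c,s=np.cos(a),np.sin(a);L=np.atleast_2d(L)
    return np.c_[x+c*L[:,0]-s*L[:,1],y+s*L[:,0]+c*L[:,1],L[:,2]]
def crop(im,x0,y0,w,h,k): return cv2.resize(im[y0:y0+h,x0:x0+w],None,fx=k,fy=k,interpolation=cv2.INTER_CUBIC)
E
python3 - <<'E'
from h import *
from cell import bot
import pickle
D={c:bot.capture(c) for c in("top","side")};pickle.dump(D,open("D0.pkl","wb"))
print(proj(D["top"],[[0.648,0.246,0.012],[.557,-.175,.044]]),proj(D["side"],[[0.648,0.246,0.012],[.557,-.175,.044]]))
cv2.imwrite("pics/tf.png",crop(D["top"]["image"],135,195,120,120,5))
cv2.imwrite("pics/sf.png",crop(D["side"]["image"],245,295,145,120,5))
cv2.imwrite("pics/ts.png",crop(D["top"]["image"],300,230,100,70,8))
cv2.imwrite("pics/ss.png",crop(D["side"]["image"],315,210,60,65,9))
E
```

```text
[[172.14670115 217.84264205]
 [354.95312677 259.02782739]] [[266.17026156 374.15641073]
 [341.70839024 228.78608564]]
```

View pics/tf.png

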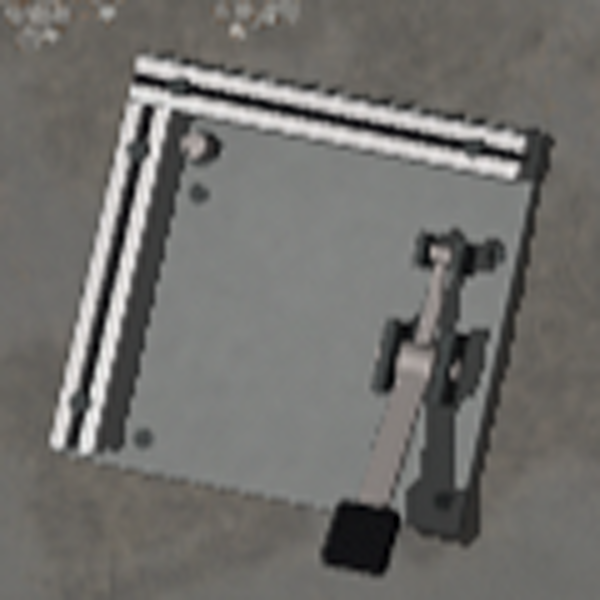

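View pics/sf.png

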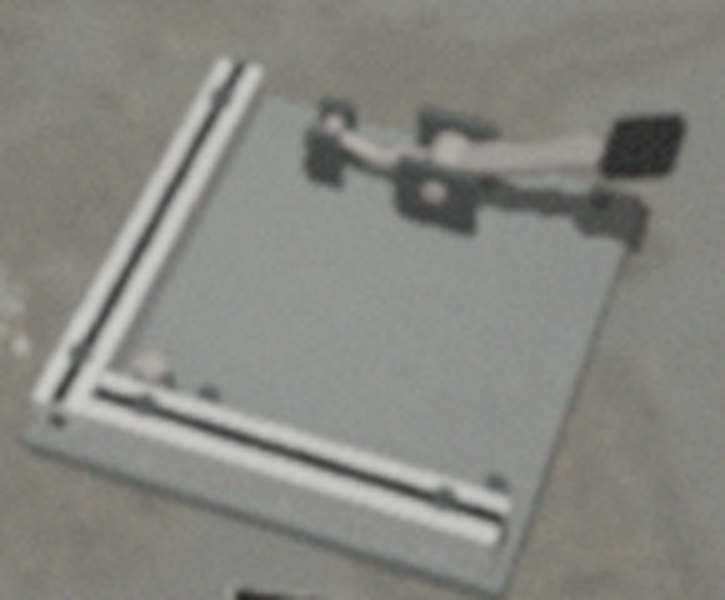

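View pics/ts.png

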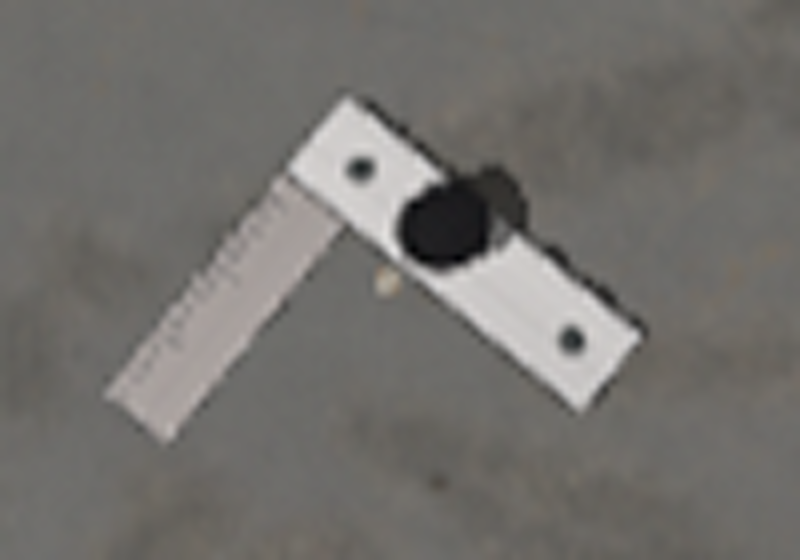

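View pics/ss.png

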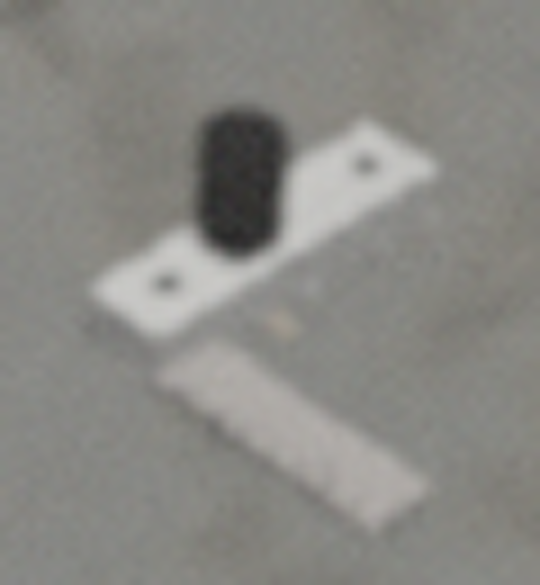

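```bash
cat > fit.py <<'E'
from h import *
from scipy.optimize import least_squares
def fit(obs,p0):
    # obs: list of (cam dict, x0,y0,k, {local:(U,V)})
    def f(p):
        r=[]
        for d,x0,y0,k,o in obs:
            q=proj(d,pts(p,np.array(list(o.keys()))/1000))
            m=np.array([((U+.5)/k-.5+x0,(V+.5)/k-.5+y0) for U,V in o.values()])
            r.append((q-m).ravel())
        return np.concatenate(r)
    s=least_squares(f,p0,loss="soft_l1")
    print(s.x.round(4));print(f(s.x).reshape(-1,2).round(1).tolist());return s.x
E
python3 - <<'E'
from fit import *
import pickle
D=pickle.load(open("D0.pkl","rb"));T,S=D["top"],D["side"]
a=(T,135,195,5,{(90,90,32):(137,57),(90,-90,32):(530,128),(70,-90,32):(520,178),(-90,90,32):(52,445),(-90,70,32):(97,455)})
b=(S,245,295,5,{(90,-90,32):(222,60),(70,-90,32):(262,68),(90,90,32):(38,400),(-90,90,32):(495,542),(-90,70,32):(510,497)})
p=[.567,.193,-.2]
for o in([a],[b],[a,b]):f=fit(o,p)
print("corner",pts(f,[.07,.07,.012]),"pad",pts(f,[-.097,-.065,.08]))
print("pad pix",proj(T,pts(f,[-.097,-.065,.08])),ray(T,(135+362.5/5-.5,195+538.5/5-.5),.08),ray(S,(245+645.5/5-.5,295+147.5/5-.5),.08))
a=(T,300,230,8,{(14,45,20):(350,95),(14,-65,20):(648,332),(-14,-65,20):(583,412),(-14,45,20):(288,165),(-96,45,5):(105,393),(-96,21,5):(168,443),(0,0,58):(445,222)})
b=(S,315,210,9,{(14,45,20):(90,290),(14,-65,20):(370,118),(-14,-65,20):(440,165),(-14,45,20):(155,338),(-96,45,5):(375,533),(-96,21,5):(432,487)})
for o in([a],[b],[a,b]):f=fit(o,[.557,-.175,-.7])
E
```

```text
[ 0.5681  0.1909 -0.1804]
[[0.3, -0.2], [-0.4, 0.9], [-0.2, -0.5], [0.3, 0.2], [0.0, -0.1]]
[ 0.5658  0.1923 -0.1891]
[[-0.5, -0.6], [0.3, 0.1], [-1.3, -0.4], [0.3, 0.5], [0.7, 0.0]]
[ 0.5668  0.1916 -0.1858]
[[0.2, 0.2], [-0.6, 1.7], [-0.4, 0.3], [-0.2, 0.5], [-0.5, 0.2], [-1.1, -0.9], [-0.3, -0.1], [-1.7, -0.7], [-0.0, -0.0], [0.4, -0.5]]
corner [[0.64853087 0.24745174 0.012     ]] pad [[0.45946443 0.14562895 0.08      ]]
pad pix [[207.2567137  301.66813823]] [0.45831938 0.14614828 0.08      ] [0.45645855 0.15054238 0.08      ]
[ 0.5598 -0.1756 -0.6698]
[[-0.4, -0.2], [-0.4, 0.3], [0.1, -0.2], [-0.3, 0.4], [0.1, -0.3], [0.3, -0.1], [0.6, 0.2]]
[ 0.5572 -0.1744 -0.674 ]
[[-0.2, -0.2], [-0.1, 0.5], [-0.1, 0.2], [0.4, -0.1], [-0.3, -0.4], [0.4, 0.1]]
[ 0.5588 -0.1753 -0.6707]
[[-0.5, 0.2], [-0.6, 0.8], [-0.0, 0.2], [-0.4, 0.9], [-0.0, 0.1], [0.1, 0.4], [0.5, 0.6], [-0.7, -0.5], [-0.8, 0.2], [-0.7, -0.1], [-0.1, -0.4], [-0.8, -0.8], [-0.1, -0.3]]
```

```bash
cat > mv.py <<'E'
from h import *
from cell import bot
def need(x,y,z,jaw):
    """units to go; jaw = world angle of tool y axis (mod pi)"""
    s=bot.get_state();M=R.from_rotvec(s["orientation"]).as_matrix()
    t=M.T@(np.array([x,y,z])-s["tool_pos"])/.5
    a=np.arctan2(M[1,1],M[0,1]);da=(jaw-a+np.pi/2)%np.pi-np.pi/2
    print("t",round(s["time_s"],2),"pos",s["tool_pos"].round(4),"jaw",round(a,4),"F",s["contact_force"].round(1),"T",s["torque"].round(2),"open",round(s["opening"],4),"q",s["q"].round(2))
    print("units",t.round(4),"turn",round(-da/(np.pi/4),4))
E
python3 - <<'E'
from mv import *
need(.458,.146,.13,1.386)
E
```

```text
t 1.35 pos [ 0.2471 -0.4914  0.1968] jaw 2.0366 F [0.3 0.9 0.2] T [ 0.   -0.02  0.01] open 0.0856 q [-0.82  0.26  0.11 -0.   -1.42 -0.28]
units [-0.9495  0.9495  0.1336] turn 0.8284
```

Call:
apply_moves(moves=[-0.95, 0.94, 0.13, 0.83, 1, -0.95, 0.94, 0.13, 0.83, 1, -0.95, 0.94, 0.13, 0.83, 1, -0.95, 0.94, 0.13, 0.83, 1, -0.95, 0.94, 0.13, 0.83, 1, -0.95, 0.94, 0.13, 0.83, 1, -0.95, 0.94, 0.13, 0.83, 1, -0.95, 0.94, 0.13, 0.83, 1])

```text
time_s: 2.02
tool_pos: [0.3443, -0.2045, 0.1678]
orientation: [0.295, 3.127, -0.0]
contact_force: [2.0, 0.4, 0.8]
opening: 0.0001
```

```bash
python3 - <<'E'
from mv import *
need(.458,.146,.13,1.386)
E
```

```text
t 2.02 pos [ 0.3443 -0.2045  0.1678] jaw 1.3829 F [2.  0.4 0.8] T [ 0.01 -0.21 -0.03] open 0.0001 q [-0.14 -0.03 -0.3   0.   -1.31 -1.62]
units [-0.0923  0.7312  0.0757] turn -0.004
```

Call:
apply_moves(moves=[0, 0, 0, 0, 1, 0, 0, 0, 0, 1, 0, 0, 0, 0, 1])

```text
time_s: 2.27
tool_pos: [0.3444, -0.2061, 0.168]
orientation: [0.29, 3.128, -0.001]
contact_force: [-0.4, -0.6, 0.7]
opening: -0.0001
```

```bash
python3 - <<'E'
from mv import *
need(.458,.146,.12,1.386)
E
```

```text
t 2.27 pos [ 0.3444 -0.2061  0.168 ] jaw 1.3861 F [-0.4 -0.6  0.7] T [ 0.   -0.01  0.04] open -0.0001 q [-0.14 -0.03 -0.3   0.   -1.31 -1.61]
units [-0.094   0.7339  0.0958] turn 0.0001
```

Call:
apply_moves(moves=[-0.094, 0.734, 0.096, 0, 1, -0.094, 0.734, 0.096, 0, 1, -0.094, 0.734, 0.096, 0, 1, -0.094, 0.734, 0.096, 0, 1, -0.094, 0.734, 0.096, 0, 1, -0.094, 0.734, 0.096, 0, 1, -0.094, 0.734, 0.096, 0, 1, -0.094, 0.734, 0.096, 0, 1])

```text
time_s: 2.93
tool_pos: [0.4472, 0.1088, 0.1248]
orientation: [0.296, 3.127, 0.0]
contact_force: [1.0, -1.3, -0.6]
opening: 0.0
```

```bash
python3 - <<'E'
from mv import *
need(.458,.146,.09,1.386)
E
```

```text
t 2.93 pos [0.4472 0.1088 0.1248] jaw 1.3818 F [ 1.  -1.3 -0.6] T [-0.1  -0.19 -0.04] open 0.0 q [ 0.58  0.11 -0.25  0.   -1.2  -2.34]
units [-0.0073  0.0772  0.0697] turn -0.0053
```

Call:
apply_moves(moves=[-0.007, 0.077, 0.03, 0, 1, -0.007, 0.077, 0.06, 0, 1, -0.007, 0.077, 0.06, 0, 1])

```text
time_s: 3.18
tool_pos: [0.4557, 0.1447, 0.0916]
orientation: [-0.293, -3.123, 0.005]
contact_force: [-1.0, -0.6, -1.3]
opening: -0.0002
```

```bash
python3 - <<'E'
from mv import *
d=bot.capture("side");cv2.imwrite("pics/l1.png",crop(d["image"],320,250,110,110,6))
d=bot.capture("top");cv2.imwrite("pics/l1t.png",crop(d["image"],150,240,110,110,6))
need(.458,.146,.045,1.386)
E
```

```text
t 3.28 pos [0.4569 0.1438 0.0947] jaw 1.3827 F [-0.7 -0.6  1.1] T [-0.03  0.02 -0.05] open -0.0002 q [ 0.63  0.18 -0.26  0.   -1.14 -2.39]
units [-0.0014  0.0049  0.0993] turn -0.0042
```

View pics/l1.png

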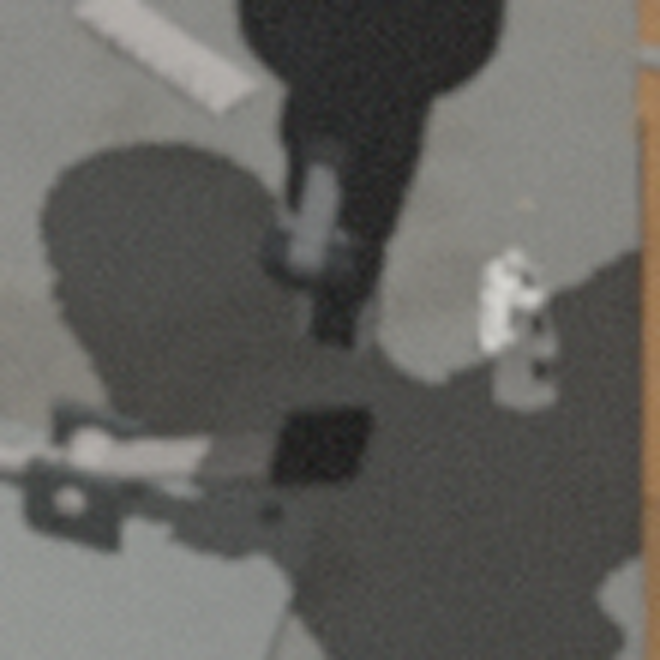

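View pics/l1t.png

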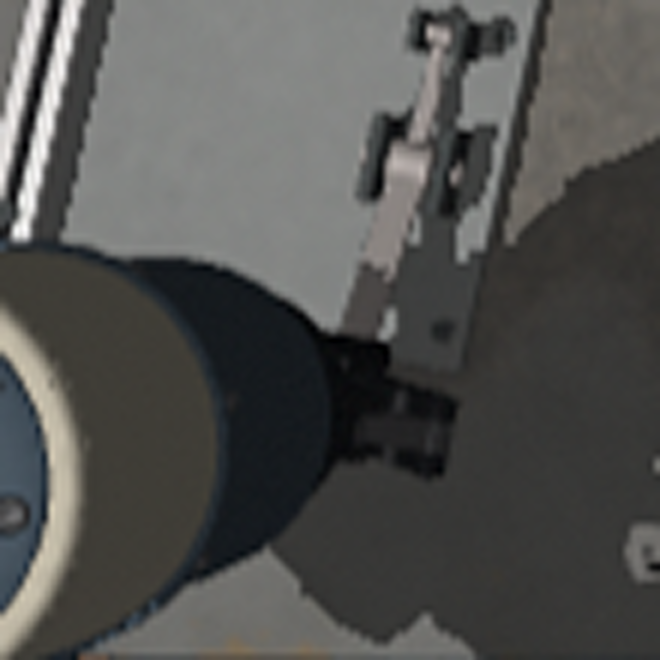

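```bash
python3 - <<'E'
from mv import *
d=bot.capture("side")
s=bot.get_state()["tool_pos"]
print(s,(proj(d,[s,[.458,.146,.08],[.458,.146,.0947]])-[320,250])*6)
for n in["lever_pad"]:print(bot.place_of("side",n))
print(ray(d,(320+320/6,250+440/6),.08))
E
```

```text
[0.45731113 0.14390202 0.09546983] [[323.74232986 395.37232504]
 [317.81190391 432.58237166]
 [320.9046714  401.73226884]]
[]
[0.45708293 0.14896829 0.08      ]
```

```bash
python3 - <<'E'
from mv import *
d=bot.capture("side")
im=crop(d["image"],345,275,60,60,10).astype(float)
cv2.imwrite("pics/l2.png",np.clip(im*2.2,0,255).astype(np.uint8))
E
```

```text
(no output)
```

View pics/l2.png

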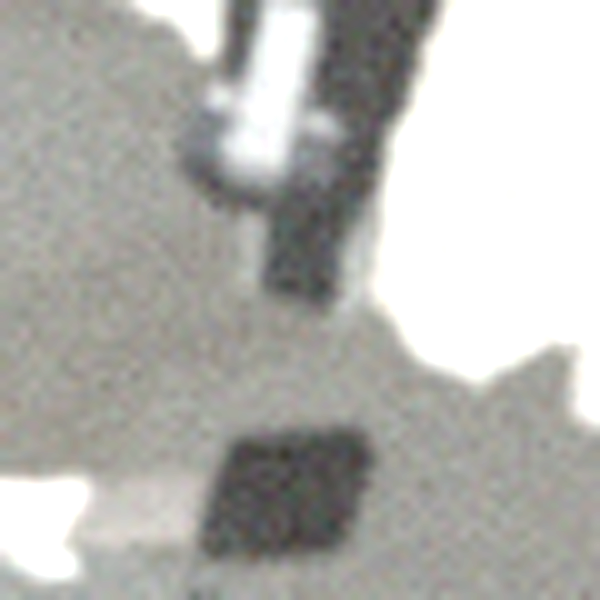

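```bash
python3 - <<'E'
from mv import *
import pickle
D=pickle.load(open("D0.pkl","rb"));d=D["side"]
M=R.from_rotvec([.72486,-3.0563,-.003]).as_matrix();p=np.array([.247,-.491,.1968])
q=proj(d,[p,p+M@[0,.042,-.013],p+M@[0,-.042,-.013]]);print(q)
im=crop(d["image"],450,40,70,80,8)
for u,v in q: cv2.circle(im,(int((u-450+.5)*8),int((v-40+.5)*8)),3,(0,0,255),-1)
cv2.imwrite("pics/g0.png",np.clip(im*1.5,0,255).astype(np.uint8))
E
```

```text
[[472.04302517 123.04825586]
 [481.53611894 125.41923682]
 [464.83312582 112.01413749]]
```

View pics/g0.png

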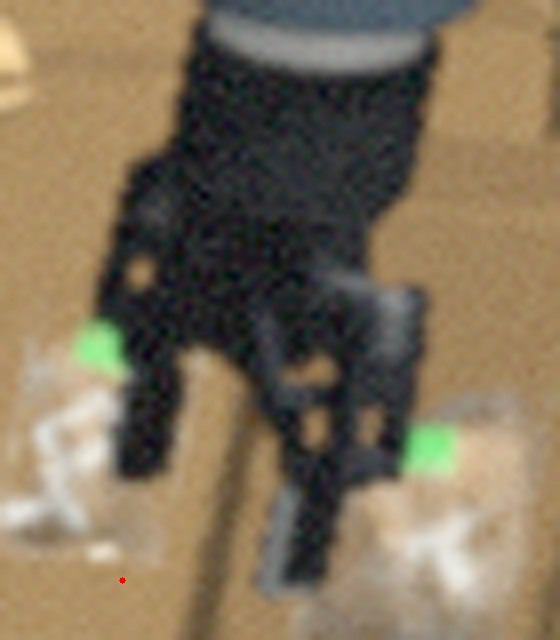

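Call:
apply_moves(moves=[-0.002, 0.005, 0.012, 0, 1, -0.002, 0.005, 0.024, 0, 1, -0.002, 0.005, 0.036, 0, 1])

```text
time_s: 3.68
tool_pos: [0.4582, 0.1476, 0.0766]
orientation: [0.293, 3.128, 0.001]
contact_force: [0.7, -0.1, -0.7]
opening: -0.0
```

```bash
python3 - <<'E'
from mv import *
need(.458,.146,.045,1.386)
d=bot.capture("side")
im=crop(d["image"],325,275,80,70,8).astype(float)
cv2.imwrite("pics/l3.png",np.clip(im*2.2,0,255).astype(np.uint8))
E
```

```text
t 3.68 pos [0.4582 0.1476 0.0766] jaw 1.3841 F [ 0.7 -0.1 -0.7] T [0.02 0.   0.05] open -0.0 q [ 0.64  0.19 -0.29 -0.   -1.09 -2.4 ]
units [-0.0001 -0.0032  0.0632] turn -0.0025
```

View pics/l3.png

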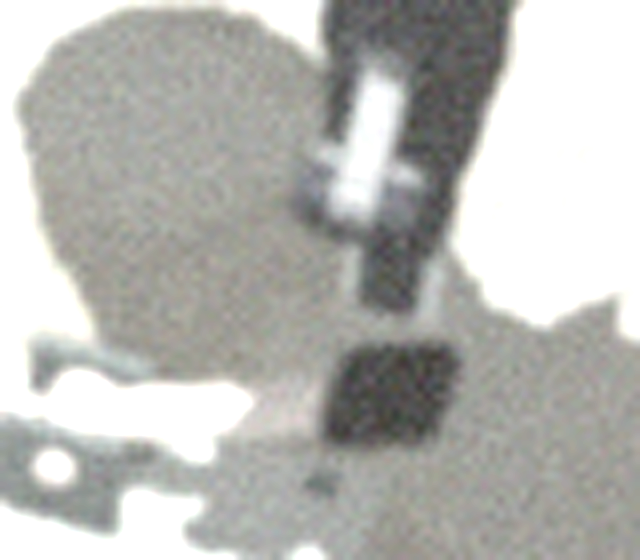

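Call:
apply_moves(moves=[0, -0.003, 0.008, 0, 1, 0, -0.003, 0.016, 0, 1, 0, -0.003, 0.02, 0, 1])

```text
time_s: 3.98
tool_pos: [0.4575, 0.1461, 0.0662]
orientation: [-0.292, -3.127, 0.001]
contact_force: [-0.2, -0.7, -0.8]
opening: -0.0
```

```bash
python3 - <<'E'
from mv import *
need(.458,.146,.045,1.386)
d=bot.capture("side")
im=crop(d["image"],325,275,80,70,8).astype(float)
cv2.imwrite("pics/l4.png",np.clip(im*2.2,0,255).astype(np.uint8))
E
```

```text
t 3.98 pos [0.4575 0.1461 0.0662] jaw 1.3846 F [-0.2 -0.7 -0.8] T [0.01 0.01 0.04] open -0.0 q [ 0.64  0.2  -0.31 -0.   -1.06 -2.39]
units [-0.001  -0.      0.0424] turn -0.0018
```

View pics/l4.png

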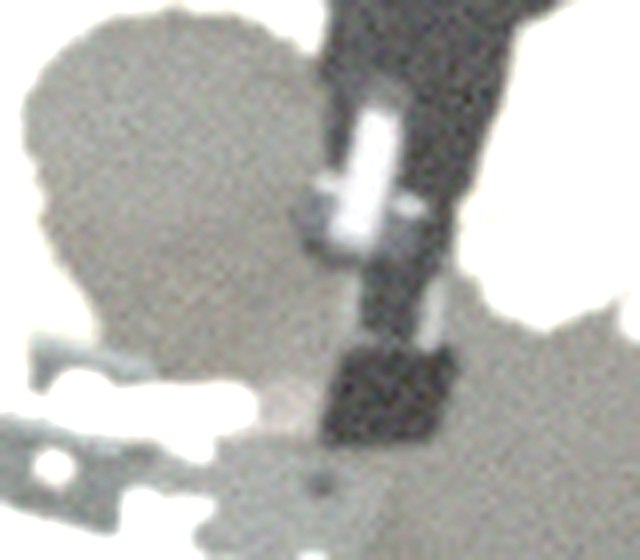

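```bash
python3 - <<'E'
from mv import *
d=bot.capture("side")
for z in(.06,.066,.08,.085,.09,.1):print(z,ray(d,(325+390/8,275+345/8),z))
d=bot.capture("top")
s=bot.get_state()["tool_pos"];print(proj(d,[s,s+[0,0,.03]]))
im=crop(d["image"],170,270,80,70,8).astype(float)
cv2.imwrite("pics/l4t.png",np.clip(im*2.2,0,255).astype(np.uint8))
E
```

```text
0.06 [0.45721697 0.1180313  0.06      ]
0.066 [0.45722936 0.12335742 0.066     ]
0.08 [0.45725829 0.13578503 0.08      ]
0.085 [0.45726862 0.14022346 0.085     ]
0.09 [0.45727895 0.14466189 0.09      ]
0.1 [0.45729961 0.15353875 0.1       ]
[[208.22952895 302.14702604]
 [205.21319904 302.80706206]]
```

View pics/l4t.png

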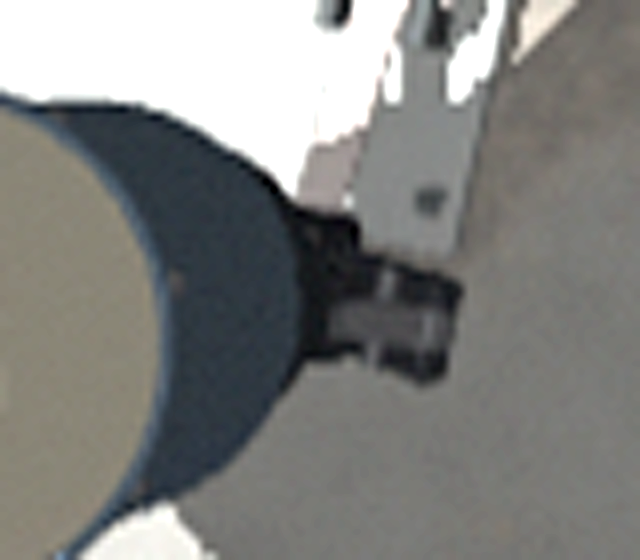

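Call:
apply_moves(moves=[0, 0, 0.008, 0, 1, 0, 0, 0.016, 0, 1, 0, 0, 0.016, 0, 1])

```text
time_s: 4.38
tool_pos: [0.4573, 0.1461, 0.058]
orientation: [-0.292, -3.127, 0.001]
contact_force: [0.9, -0.5, -0.0]
opening: -0.0001
```

```bash
python3 - <<'E'
from mv import *
need(.458,.146,.045,1.386)
d=bot.capture("side")
im=crop(d["image"],325,275,80,70,8).astype(float)
cv2.imwrite("pics/l5.png",np.clip(im*2.2,0,255).astype(np.uint8))
E
```

```text
t 4.38 pos [0.4573 0.1461 0.058 ] jaw 1.3846 F [ 0.9 -0.5 -0. ] T [0.01 0.03 0.01] open -0.0001 q [ 0.64  0.21 -0.32 -0.   -1.04 -2.39]
units [-0.0015  0.      0.0259] turn -0.0018
```

View pics/l5.png

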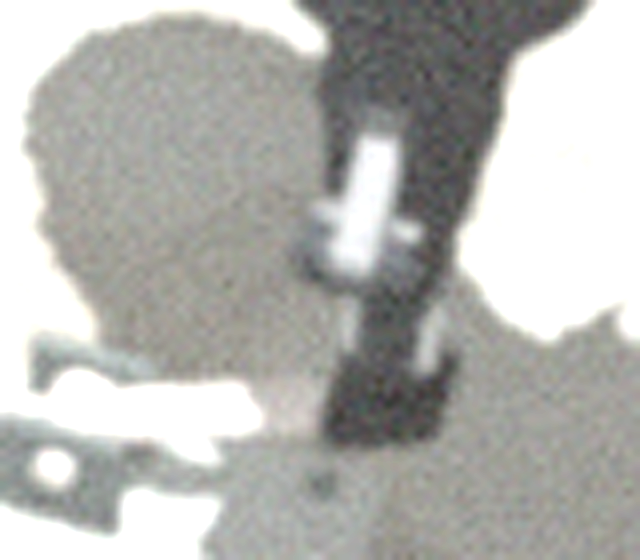

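Call:
apply_moves(moves=[0, 0, 0.008, 0, 1, 0, 0, 0.014, 0, 1, 0, 0, 0.014, 0, 1])

```text
time_s: 4.68
tool_pos: [0.4576, 0.1462, 0.0512]
orientation: [-0.292, -3.127, 0.001]
contact_force: [-0.1, -0.4, -0.1]
opening: -0.0003
```

```bash
python3 - <<'E'
from mv import *
need(.458,.146,.045,1.386)
E
```

```text
t 4.68 pos [0.4576 0.1462 0.0512] jaw 1.3846 F [-0.1 -0.4 -0.1] T [-0.02  0.01  0.02] open -0.0003 q [ 0.64  0.22 -0.33 -0.   -1.02 -2.39]
units [-0.0008 -0.0003  0.0124] turn -0.0018
```

Call:
apply_moves(moves=[0, 0, 0.005, 0, 1, 0, 0, 0.01, 0, 1, 0, 0, 0.01, 0, 1])

```text
time_s: 4.93
tool_pos: [0.4582, 0.1465, 0.047]
orientation: [0.292, 3.127, 0.001]
contact_force: [0.3, -0.1, 4.2]
opening: -0.0002
```

```bash
python3 - <<'E'
from mv import *
need(.458,.146,.045,1.386)
d=bot.capture("side")
im=crop(d["image"],325,275,80,70,8).astype(float)
cv2.imwrite("pics/l6.png",np.clip(im*2.2,0,255).astype(np.uint8))
E
```

```text
t 4.93 pos [0.4582 0.1465 0.047 ] jaw 1.3849 F [ 0.3 -0.1  4.2] T [ 0.04  0.12 -0.03] open -0.0002 q [ 0.64  0.22 -0.34  0.   -1.01 -2.39]
units [ 0.0002 -0.0011  0.0041] turn -0.0014
```

View pics/l6.png

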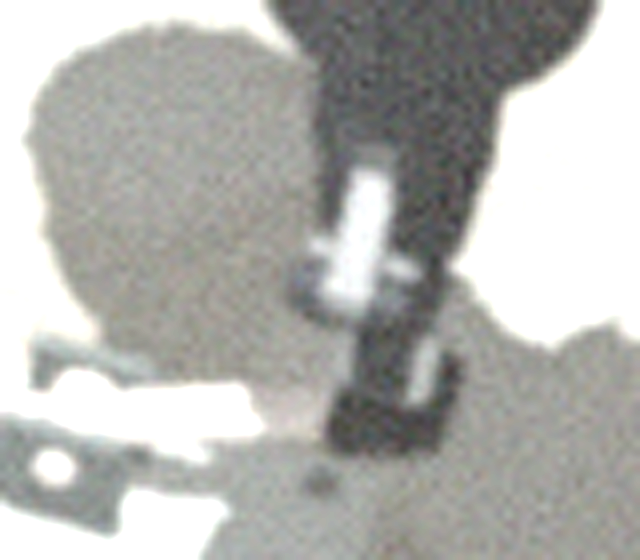

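Call:
apply_moves(moves=[0, 0, 0.009, 0, 1, 0, 0, 0.018, 0, 1, 0, 0, 0.027, 0, 1, 0, 0, 0.036, 0, 1, 0, 0, 0.044, 0, 1, 0, 0, 0.05, 0, 1, 0, 0, 0.05, 0, 1])

```text
time_s: 5.57
tool_pos: [0.4571, 0.1459, 0.0207]
orientation: [-0.292, -3.126, 0.002]
contact_force: [-0.2, 0.1, -0.1]
opening: -0.0001
```

```bash
python3 - <<'E'
from mv import *
need(.458,.146,.018,1.386)
d=bot.capture("side")
im=crop(d["image"],325,275,80,70,8).astype(float)
cv2.imwrite("pics/l7.png",np.clip(im*2.2,0,255).astype(np.uint8))
E
```

```text
t 5.57 pos [0.4571 0.1459 0.0207] jaw 1.3845 F [-0.2  0.1 -0.1] T [0.04 0.04 0.  ] open -0.0001 q [ 0.64  0.25 -0.37 -0.   -0.95 -2.39]
units [-0.0017  0.0006  0.0054] turn -0.0019
```

View pics/l7.png

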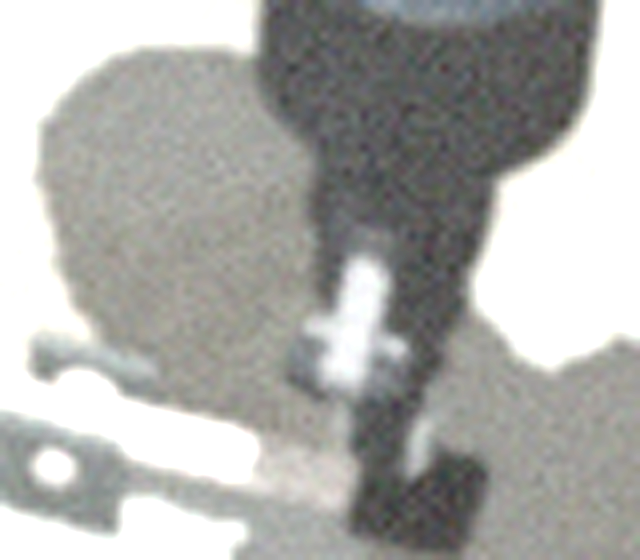

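Call:
apply_moves(moves=[0, 0, 0.005, 0, 1, 0, 0, 0.009, 0, 1, 0, 0, 0.009, 0, 1])

```text
time_s: 5.87
tool_pos: [0.4576, 0.1462, 0.0169]
orientation: [-0.292, -3.127, 0.0]
contact_force: [-0.2, -0.4, -0.4]
opening: -0.0001
```

```bash
python3 - <<'E'
from mv import *
need(.458,.146,.018,1.386)
E
```

```text
t 5.87 pos [0.4576 0.1462 0.0169] jaw 1.3846 F [-0.2 -0.4 -0.4] T [-0.01 -0.    0.04] open -0.0001 q [ 0.64  0.26 -0.38 -0.   -0.94 -2.39]
units [-0.0008 -0.0003 -0.0021] turn -0.0017
```

Call:
apply_moves(moves=[0, 0, 0.003, 0, 1, 0, 0, 0.005, 0, 1, 0, 0, 0.005, 0, 1])

```text
time_s: 6.12
tool_pos: [0.4577, 0.1463, 0.0147]
orientation: [-0.292, -3.128, 0.0]
contact_force: [0.5, 0.4, -0.5]
opening: 0.0
```

```bash
python3 - <<'E'
from mv import *
need(.458,.146,.018,1.386)
E
```

```text
t 6.12 pos [0.4577 0.1463 0.0147] jaw 1.3846 F [ 0.5  0.4 -0.5] T [0.01 0.03 0.01] open 0.0 q [ 0.64  0.26 -0.38 -0.   -0.93 -2.39]
units [-0.0006 -0.0004 -0.0067] turn -0.0018
```

Call:
apply_moves(moves=[0, 0, 0.002, 0, 1, 0, 0, 0.004, 0, 1, 0, 0, 0.004, 0, 1])

```text
time_s: 6.37
tool_pos: [0.458, 0.1464, 0.0129]
orientation: [0.292, 3.128, 0.0]
contact_force: [-0.2, -0.3, 0.3]
opening: -0.0003
```

```bash
python3 - <<'E'
from mv import *
need(.458,.146,.018,1.386)
E
```

```text
t 6.37 pos [0.458  0.1464 0.0129] jaw 1.3848 F [-0.2 -0.3  0.3] T [0.05 0.06 0.  ] open -0.0003 q [ 0.64  0.26 -0.38  0.   -0.92 -2.39]
units [-0.0002 -0.0008 -0.0102] turn -0.0015
```

Call:
apply_moves(moves=[0, 0, 0.003, 0, 1, 0, 0, 0.003, 0, 1, 0, 0, 0.003, 0, 1])

```text
time_s: 6.62
tool_pos: [0.4581, 0.1464, 0.0125]
orientation: [0.291, 3.127, 0.0]
contact_force: [-3.8, 0.2, 9.8]
opening: -0.0005
```

```bash
python3 - <<'E'
from mv import *
need(.458,.146,.018,1.386)
d=bot.capture("side")
im=crop(d["image"],325,275,80,70,8).astype(float)
cv2.imwrite("pics/l8.png",np.clip(im*2.2,0,255).astype(np.uint8))
E
```

```text
t 6.62 pos [0.4581 0.1464 0.0125] jaw 1.3852 F [-3.8  0.2  9.8] T [-0.09  1.52  0.06] open -0.0005 q [ 0.64  0.26 -0.38  0.   -0.92 -2.39]
units [ 0.     -0.0009 -0.011 ] turn -0.001
```

View pics/l8.png

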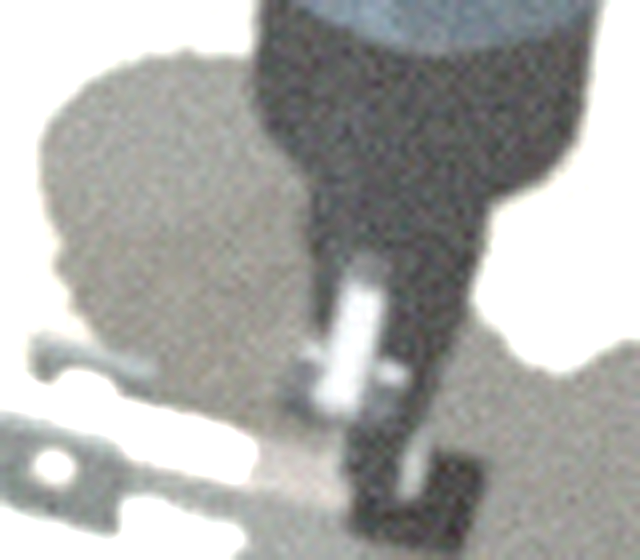

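Call:
apply_moves(moves=[0, 0, -0.08, 0, 1, 0, 0, -0.15, 0, 0.5, 0, 0, -0.15, 0, 0])

```text
time_s: 6.92
tool_pos: [0.4623, 0.1481, 0.0932]
orientation: [0.289, 3.117, 0.009]
contact_force: [0.5, 1.2, 1.1]
opening: 0.0231
```

```bash
python3 - <<'E'
from mv import *
need(.5588,-.1753,.075,.900)
d=bot.capture("side")
im=crop(d["image"],245,275,150,120,5).astype(float)
cv2.imwrite("pics/l9.png",np.clip(im*1.2,0,255).astype(np.uint8))
E
```

```text
t 6.92 pos [0.4623 0.1481 0.0932] jaw 1.3862 F [0.5 1.2 1.1] T [ 0.03 -0.26 -0.03] open 0.0231 q [ 0.64  0.18 -0.26  0.   -1.12 -2.39]
units [-0.3082 -0.6006  0.0357] turn 0.619
```

View pics/l9.png

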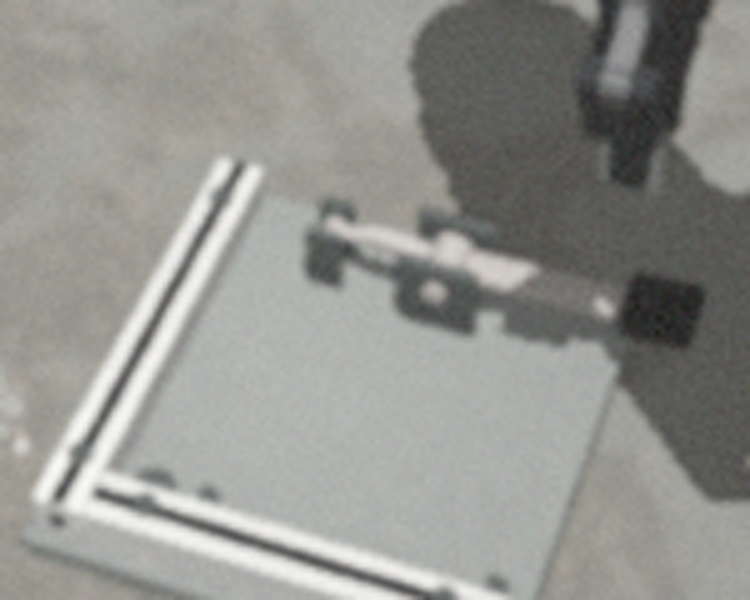

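Call:
apply_moves(moves=[-0.308, -0.6, 0.036, 0.62, -1, -0.308, -0.6, 0.036, 0.62, -1, -0.308, -0.6, 0.036, 0.62, -1, -0.308, -0.6, 0.036, 0.62, -1, -0.308, -0.6, 0.036, 0.62, -1, -0.308, -0.6, 0.036, 0.62, -1, -0.308, -0.6, 0.036, 0.62, -1, -0.308, -0.6, 0.036, 0.62, -1])

```text
time_s: 7.63
tool_pos: [0.5522, -0.1748, 0.0676]
orientation: [-1.037, -2.964, -0.0]
contact_force: [0.8, 1.8, 1.1]
opening: 0.0856
```

Call:
apply_moves(moves=[0, 0, 0, 0, -1, 0, 0, 0, 0, -1])

```text
time_s: 7.8
tool_pos: [0.5517, -0.1748, 0.0669]
orientation: [-1.043, -2.961, 0.001]
contact_force: [-1.0, 1.4, -0.1]
opening: 0.0851
```

```bash
python3 - <<'E'
from mv import *
need(.5588,-.1753,.07,.900)
s=bot.get_state();M=R.from_rotvec(s["orientation"]).as_matrix()
for c,x,y in(("side",300,170),("top",300,210)):
    d=bot.capture(c)
    im=crop(d["image"],x,y,100,90,7)
    P=[s["tool_pos"]+M@[0,sg*.0428,-.013-.033] for sg in(1,-1)]
    for u,v in proj(d,P): cv2.circle(im,(int((u-x+.5)*7),int((v-y+.5)*7)),3,(0,0,255),-1)
    cv2.imwrite(f"pics/k_{c}.png",np.clip(im*1.3,0,255).astype(np.uint8))
E
```

```text
t 7.8 pos [ 0.5517 -0.1748  0.0669] jaw 0.8936 F [-1.   1.4 -0.1] T [ 0.06 -0.04 -0.02] open 0.0851 q [-0.04  0.38 -0.05 -0.   -1.14 -2.21]
units [-0.0117  0.008  -0.0063] turn -0.0081
```

View pics/k_side.png

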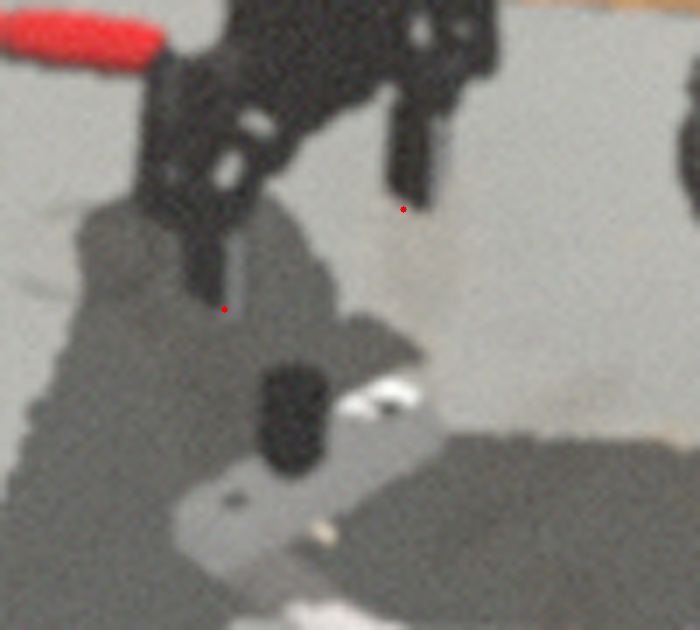

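View pics/k_top.png

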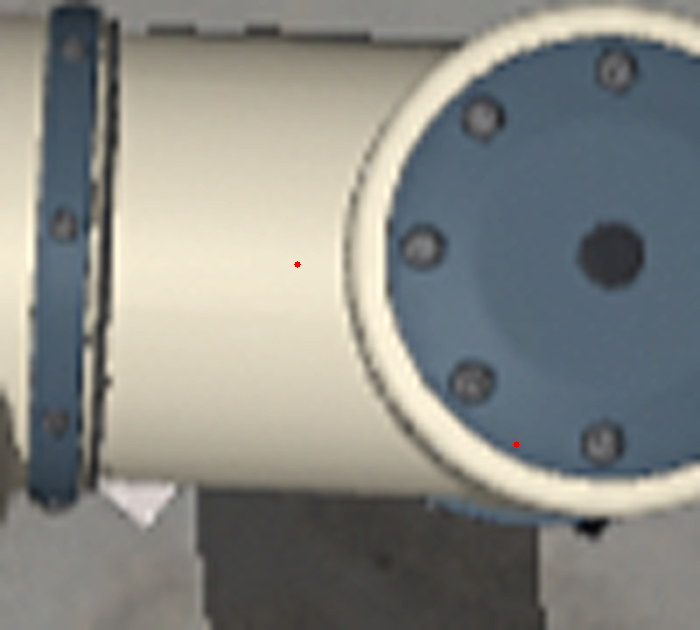

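Call:
apply_moves(moves=[-0.012, 0.008, 0.02, -0.008, -1, -0.012, 0.008, 0.06, -0.008, -1, -0.012, 0.008, 0.1, -0.008, -1, -0.012, 0.008, 0.125, -0.008, -1, -0.012, 0.008, 0.125, -0.008, -1])

```text
time_s: 8.32
tool_pos: [0.5574, -0.1714, 0.0025]
orientation: [-1.023, -2.964, 0.001]
contact_force: [-0.6, 0.1, -0.0]
opening: 0.0855
```

```bash
python3 - <<'E'
from mv import *
need(.5588,-.1753,-.005,.900)
s=bot.get_state();M=R.from_rotvec(s["orientation"]).as_matrix()
for c,x,y in(("side",300,170),):
    d=bot.capture(c)
    im=crop(d["image"],x,y,100,90,7)
    cv2.imwrite(f"pics/k2_{c}.png",np.clip(im*1.3,0,255).astype(np.uint8))
E
```

```text
t 8.32 pos [ 0.5574 -0.1714  0.0025] jaw 0.9058 F [-0.6  0.1 -0. ] T [ 0.03  0.01 -0.03] open 0.0855 q [-0.03  0.45 -0.12 -0.   -1.   -2.2 ]
units [-0.0071 -0.0043  0.015 ] turn 0.0074
```

View pics/k2_side.png

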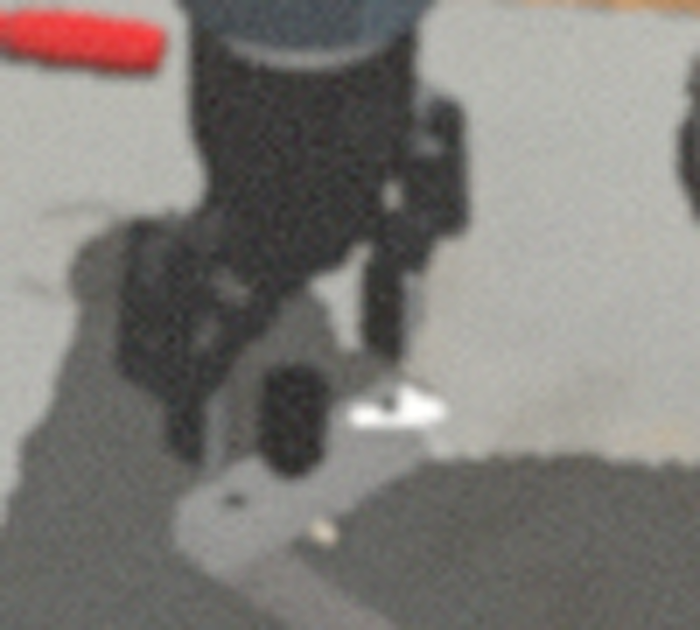

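Call:
apply_moves(moves=[-0.007, -0.004, 0.013, 0.007, -1, -0.007, -0.004, 0.013, 0.007, -0.5, -0.007, -0.004, 0.013, 0.007, 0, -0.007, -0.004, 0.013, 0.007, 0.5, -0.007, -0.004, 0.013, 0.007, 1, -0.007, -0.004, 0.013, 0.007, 1, -0.007, -0.004, 0.013, 0.007, 1, -0.007, -0.004, 0.013, 0.007, 1])

```text
time_s: 9.03
tool_pos: [0.5616, -0.1773, 0.0003]
orientation: [1.035, 2.965, -0.0]
contact_force: [-0.4, 0.3, 3.7]
opening: 0.023
```

Call:
apply_moves(moves=[0, 0, 0, 0, 1, 0, 0, 0, 0, 1, 0, 0, 0, 0, 1])

```text
time_s: 9.28
tool_pos: [0.5616, -0.1773, 0.0003]
orientation: [1.035, 2.965, -0.0]
contact_force: [-1.1, 0.4, 5.5]
opening: 0.0228
```

```bash
python3 - <<'E'
from mv import *
need(.5588,-.1753,-.005,.900)
s=bot.get_state();M=R.from_rotvec(s["orientation"]).as_matrix()
for c,x,y in(("side",300,170),("top",300,230)):
    d=bot.capture(c)
    im=crop(d["image"],x,y,100,90,7)
    cv2.imwrite(f"pics/k3_{c}.png",np.clip(im*1.3,0,255).astype(np.uint8))
E
```

```text
t 9.28 pos [ 5.616e-01 -1.773e-01  3.000e-04] jaw 0.8988 F [-1.1  0.4  5.5] T [-0.01  0.42 -0.02] open 0.0228 q [-0.04  0.46 -0.11  0.   -1.   -2.2 ]
units [ 0.0069 -0.0003  0.0107] turn -0.0016
```

View pics/k3_side.png

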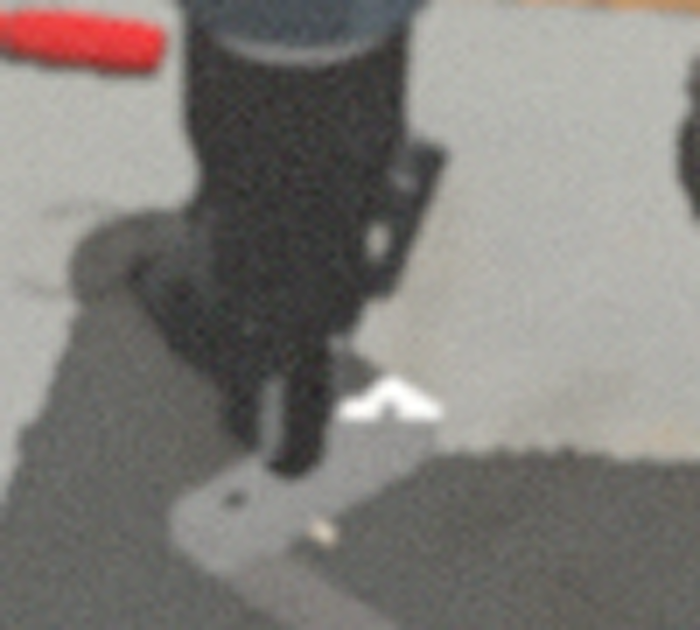

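Call:
apply_moves(moves=[0, 0, -0.04, 0, 1, 0, 0, -0.1, 0, 1, 0, 0, -0.16, 0, 1, 0, 0, -0.16, 0, 1, 0, 0, -0.16, 0, 1])

```text
time_s: 9.8
tool_pos: [0.5619, -0.1768, 0.0803]
orientation: [1.036, 2.964, 0.002]
contact_force: [0.3, 0.9, -5.3]
opening: 0.0227
```

```bash
python3 - <<'E'
from mv import *
need(.6192,.2042,.08,1.386)
for c,x,y in(("side",300,170),("top",300,230)):
    d=bot.capture(c)
    im=crop(d["image"],x,y,100,90,7)
    cv2.imwrite(f"pics/k4_{c}.png",np.clip(im*1.3,0,255).astype(np.uint8))
E
```

```text
t 9.8 pos [ 0.5619 -0.1768  0.0803] jaw 0.8982 F [ 0.3  0.9 -5.3] T [ 0.04  0.02 -0.01] open 0.0227 q [-0.04  0.39 -0.   -0.   -1.18 -2.2 ]
units [0.385  0.6675 0.0015] turn -0.621
```

View pics/k4_side.png

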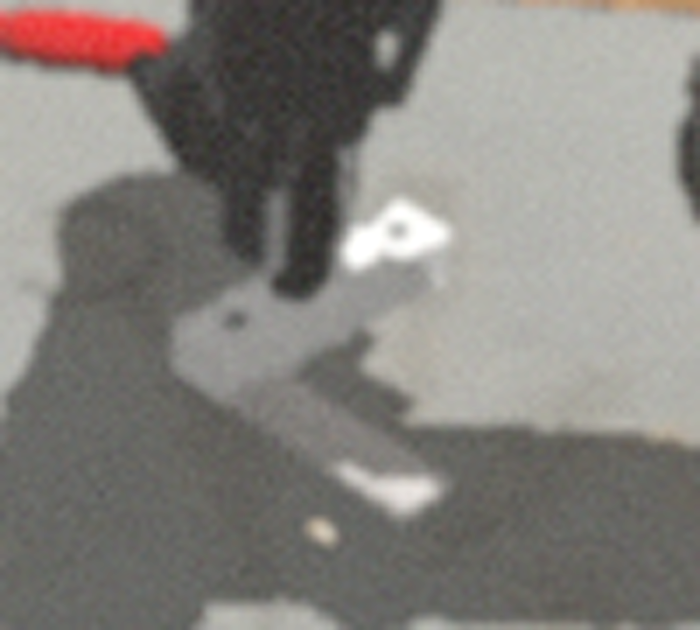

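Call:
apply_moves(moves=[0.05, 0.08, 0, -0.08, 1, 0.12, 0.2, 0, -0.18, 1, 0.17, 0.29, 0, -0.27, 1, 0.21, 0.36, 0, -0.35, 1, 0.25, 0.43, 0, -0.42, 1, 0.29, 0.5, 0, -0.5, 1, 0.33, 0.57, 0, -0.58, 1, 0.37, 0.63, 0, -0.62, 1])

```text
time_s: 10.57
tool_pos: [0.6073, 0.1544, 0.077]
orientation: [-0.286, -3.124, 0.003]
contact_force: [1.0, 0.1, -4.4]
opening: 0.0228
```

Call:
apply_moves(moves=[0, 0, 0, 0, 1, 0, 0, 0, 0, 1, 0, 0, 0, 0, 1])

```text
time_s: 10.82
tool_pos: [0.6073, 0.1526, 0.0773]
orientation: [-0.29, -3.124, 0.003]
contact_force: [-0.6, -0.1, -3.8]
opening: 0.0226
```

```bash
python3 - <<'E'
from mv import *
import pickle
need(.6192,.2042,.08,1.386)
D={c:bot.capture(c) for c in("top","side")};D["s"]=bot.get_state();pickle.dump(D,open("D1.pkl","wb"))
for c,x,y in(("side",230,270),("top",130,190)):
    im=crop(D[c]["image"],x,y,150,110,5)
    cv2.imwrite(f"pics/p_{c}.png",np.clip(im*1.2,0,255).astype(np.uint8))
E
```

```text
t 10.82 pos [0.6073 0.1526 0.0773] jaw 1.386 F [-0.6 -0.1 -3.8] T [-0.1  -0.09 -0.04] open 0.0226 q [ 0.49  0.46  0.11 -0.   -1.22 -2.25]
units [-0.0043  0.1058 -0.0058] turn -0.0001
```

View pics/p_side.png

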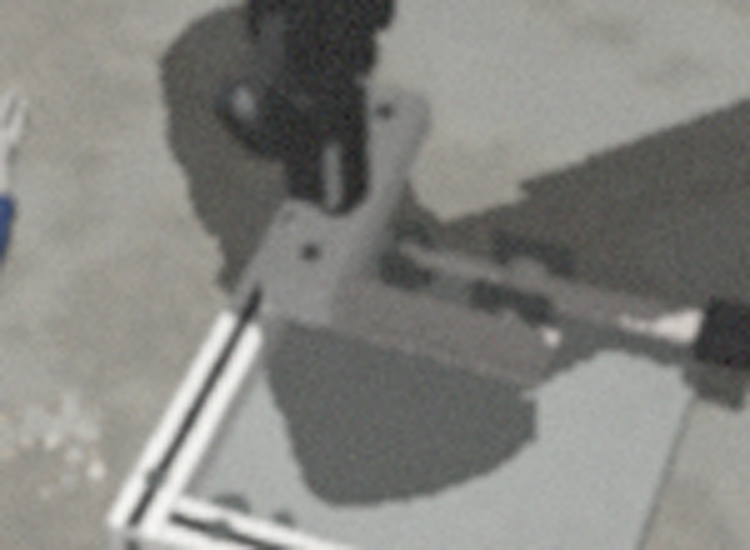

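View pics/p_top.png

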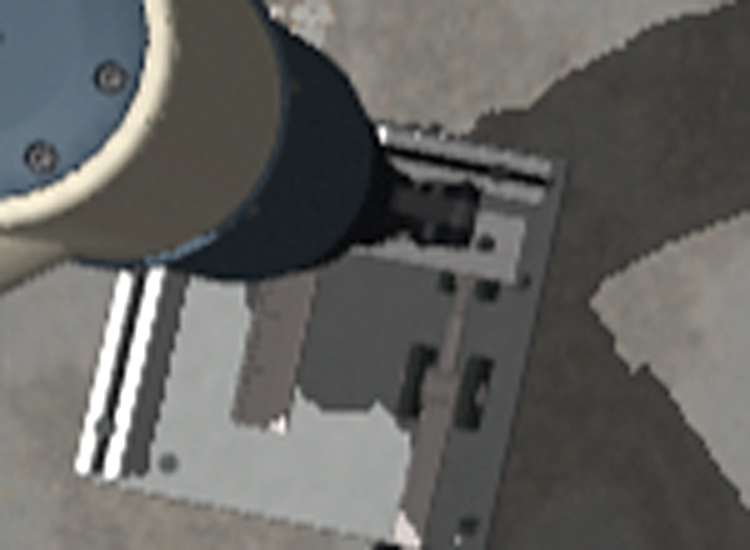

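```bash
cat > fit4.py <<'E'
from h import *
from scipy.optimize import least_squares
def fit4(obs,p0,w=True):
    def f(p):
        r=[]
        for d,x0,y0,k,o in obs:
            L=np.array(list(o.keys()))/1000
            P=pts(p[:3],L);P[:,2]+=p[3]
            m=np.array([((U+.5)/k-.5+x0,(V+.5)/k-.5+y0) for U,V in o.values()])
            r.append((proj(d,P)-m).ravel())
        return np.concatenate(r)
    s=least_squares(f,p0,loss="soft_l1")
    print(s.x.round(4));print(f(s.x).reshape(-1,2).round(1).tolist());return s.x
E
python3 - <<'E'
from fit4 import *
import pickle
D=pickle.load(open("D1.pkl","rb"))
b=(D["side"],230,270,5,{(-14,-65,20):(432,108),(-96,45,5):(527,388),(-96,21,5):(560,345)})
a=(D["top"],130,190,5,{(-14,-65,20):(520,283),(14,-65,20):(527,215),(-96,45,5):(233,420),(-96,21,5):(283,432)})
p=fit4([a,b],[.607,.152,-.185,.08])
print(D["s"]["tool_pos"])
S,T=D["side"],D["top"]
M=[(14,45,20),(14,-65,20),(-14,-65,20),(-14,45,20),(14,45,20),(14,45,0),(-14,45,0),(-14,45,5),(-96,45,5),(-96,21,5),(-14,21,5),(-14,45,5)]
for c,x,y in(("side",230,270),("top",130,190)):
    im=crop(D[c]["image"],x,y,150,110,5)
    P=pts(p[:3],np.array(M)/1000);P[:,2]+=p[3]
    q=((proj(D[c],P)-[x,y]+.5)*5).astype(int)
    cv2.polylines(im,[q],False,(0,0,255),1)
    F=pts([.567,.1916,-.185],np.array([(90,90,32),(90,-90,32),(70,-90,32),(70,70,32),(-90,70,32),(-90,90,32),(90,90,32)])/1000)
    q=((proj(D[c],F)-[x,y]+.5)*5).astype(int)
    cv2.polylines(im,[q],False,(0,255,0),1)
    cv2.imwrite(f"pics/q_{c}.png",im)
E
```

```text
[ 0.6049  0.153  -0.1899  0.0719]
[[-0.9, 0.1], [0.5, 1.0], [-0.3, -0.1], [0.6, -0.2], [-0.8, -0.5], [1.5, 0.9], [-1.0, -0.3]]
[0.60798248 0.15151097 0.07835607]
```

View pics/q_side.png

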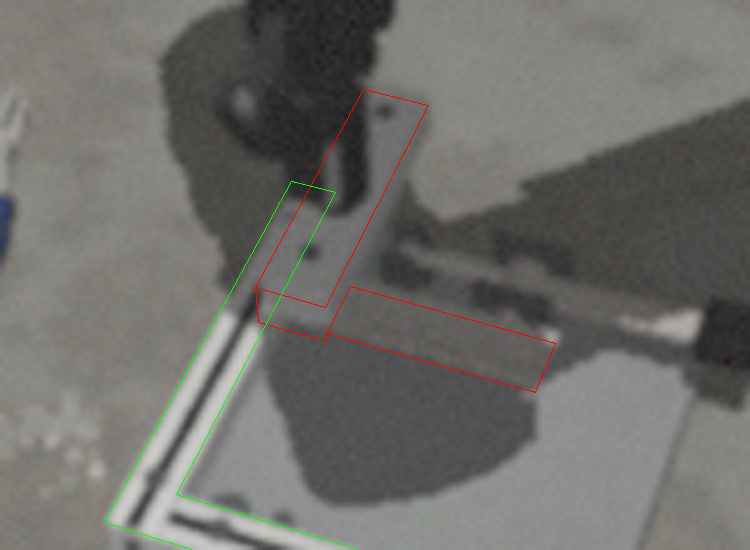

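View pics/q_top.png

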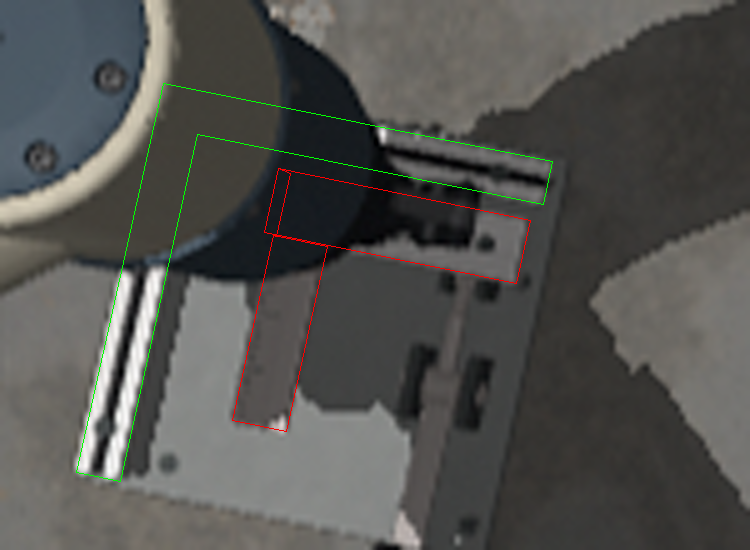

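```bash
python3 - <<'E'
from mv import *
need(.6215,.2032,.06,1.386)
E
```

```text
t 10.92 pos [0.608  0.1515 0.0784] jaw 1.3842 F [ 0.2 -0.8 -3.4] T [ 0.01 -0.03  0.02] open 0.0231 q [ 0.49  0.46  0.11 -0.   -1.22 -2.25]
units [-0.0075  0.1067  0.0365] turn -0.0023
```

Call:
apply_moves(moves=[-0.003, 0.04, 0, 0, 1, -0.006, 0.08, 0.01, -0.001, 1, -0.008, 0.107, 0.03, -0.002, 1, -0.008, 0.107, 0.037, -0.002, 1, -0.008, 0.107, 0.037, -0.002, 1])

```text
time_s: 11.33
tool_pos: [0.6212, 0.2048, 0.0581]
orientation: [-0.287, -3.124, 0.003]
contact_force: [0.3, -0.6, -3.8]
opening: 0.0229
```

```bash
cat > look.py <<'E'
from mv import *
import pickle,sys
n=sys.argv[1]
need(.6215,.2032,.06,1.386)
D={c:bot.capture(c) for c in("top","side")};D["s"]=bot.get_state();pickle.dump(D,open(f"D{n}.pkl","wb"))
for c,x,y in(("side",230,270),("top",130,190)):
    im=crop(D[c]["image"],x,y,150,110,5)
    cv2.imwrite(f"pics/{n}_{c}.png",np.clip(im*1.2,0,255).astype(np.uint8))
E
python3 look.py p2
```

```text
t 11.33 pos [0.6212 0.2048 0.0581] jaw 1.3876 F [ 0.3 -0.6 -3.8] T [-0.06  0.04  0.01] open 0.0229 q [ 0.56  0.53  0.17 -0.   -1.21 -2.31]
units [-0.0012 -0.003  -0.0037] turn 0.0021
```

View pics/p2_side.png

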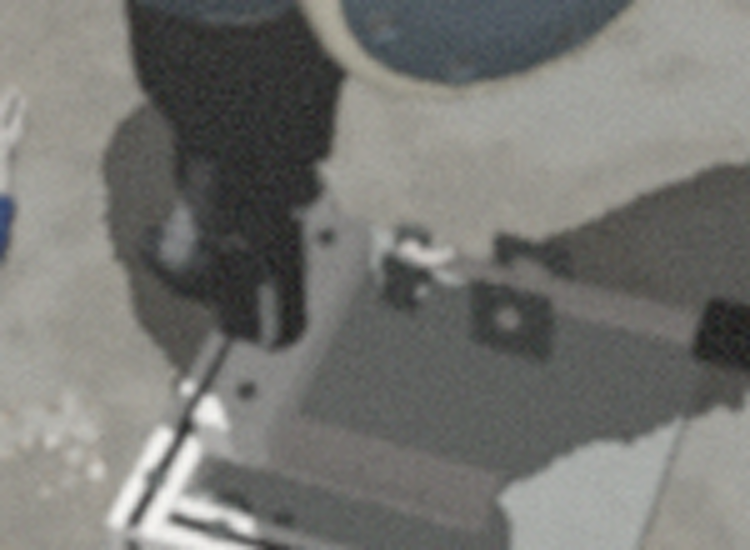

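View pics/p2_top.png

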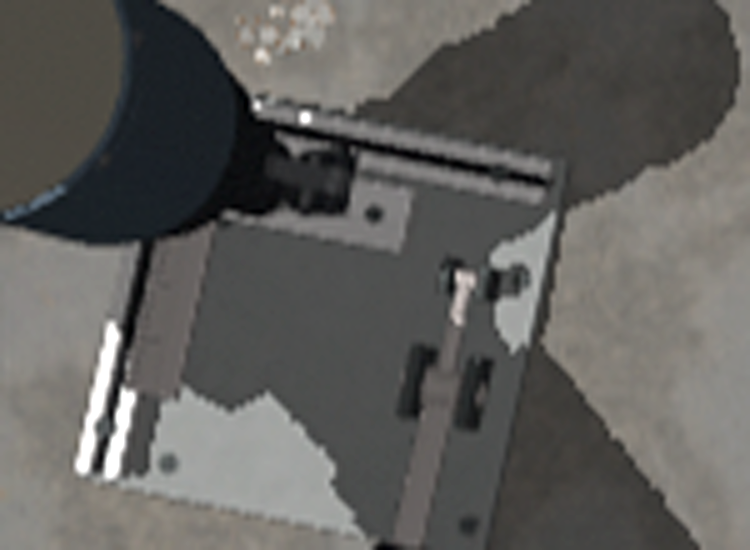

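```bash
cat > ff.py <<'E'
from fit4 import *
import pickle
FX=[.567,.1916,-.185]
def run(n,top,side,p0):
    D=pickle.load(open(f"D{n}.pkl","rb"))
    obs=[]
    if top: obs.append((D["top"],130,190,5,top))
    if side: obs.append((D["side"],230,270,5,side))
    p=fit4(obs,p0)
    c,s=np.cos(FX[2]),np.sin(FX[2]);d=np.array(p[:2])-FX[:2]
    print("local mm",((c*d[0]+s*d[1])*1e3).round(1),((-s*d[0]+c*d[1])*1e3).round(1),"dyaw",round(p[2]-FX[2],4),"tcp-origin",(D["s"]["tool_pos"][:2]-p[:2]).round(4))
    M=[(14,45,20),(14,-65,20),(-14,-65,20),(-14,45,20),(14,45,20),(14,45,0),(-14,45,0),(-14,45,5),(-96,45,5),(-96,21,5),(-14,21,5),(-14,45,5)]
    for c,x,y in(("side",230,270),("top",130,190)):
        im=crop(D[c]["image"],x,y,150,110,5)
        P=pts(p[:3],np.array(M)/1000);P[:,2]+=p[3]
        q=((proj(D[c],P)-[x,y]+.5)*5).astype(int);cv2.polylines(im,[q],False,(0,0,255),1)
        F=pts(FX,np.array([(90,90,32),(90,-90,32),(70,-90,32),(70,70,32),(-90,70,32),(-90,90,32),(90,90,32)])/1000)
        q=((proj(D[c],F)-[x,y]+.5)*5).astype(int);cv2.polylines(im,[q],False,(0,255,0),1)
        cv2.imwrite(f"pics/{n}q_{c}.png",im)
E
python3 - <<'E'
from ff import *
run("p2",{(-14,-65,20):(400,250),(14,-65,20):(412,190),(-96,45,5):(125,390),(-96,21,5):(178,400)},{(-14,-65,20):(375,230),(-96,45,5):(478,530),(-96,21,5):(503,487),(-14,21,5):(302,415)},[.62,.2,-.185,.055])
E
```

```text
[ 0.6176  0.2059 -0.1803  0.0558]
[[0.3, 0.8], [0.5, 0.2], [-0.3, 0.2], [-0.1, 0.3], [-0.5, -0.8], [0.5, 0.9], [-0.2, -1.3], [-2.2, 1.0]]
local mm 47.1 23.3 dyaw 0.0047 tcp-origin [ 0.0045 -0.0018]
```

View pics/p2q_side.png

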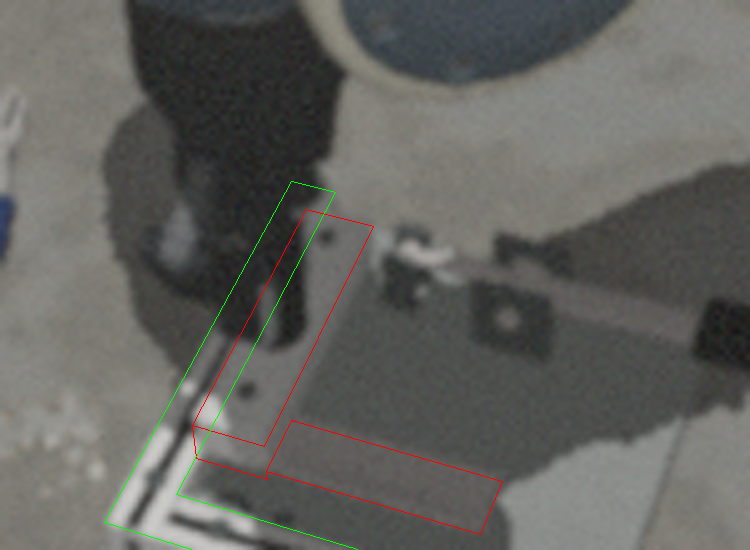

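View pics/p2q_top.png

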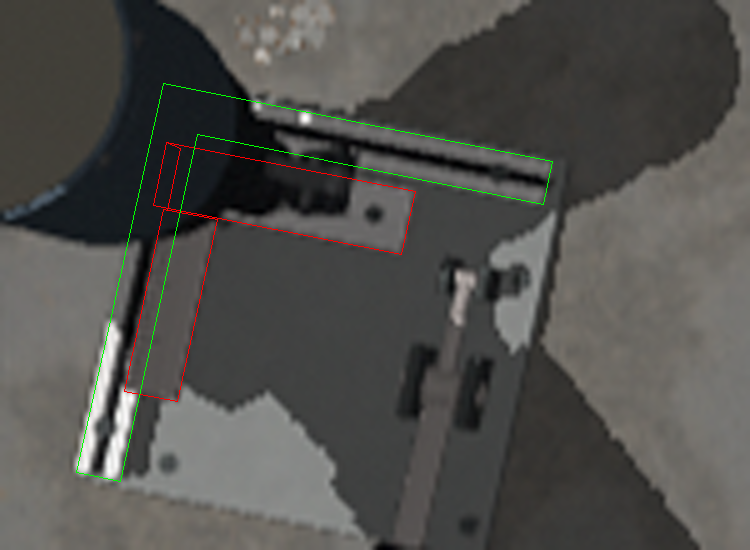

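Call:
apply_moves(moves=[-0.004, -0.002, 0.01, 0.003, 1, -0.004, -0.002, 0.03, 0.003, 1, -0.004, -0.002, 0.05, 0.003, 1, -0.004, -0.002, 0.065, 0.003, 1, -0.004, -0.002, 0.074, 0.003, 1, -0.004, -0.002, 0.074, 0.003, 1])

```text
time_s: 11.93
tool_pos: [0.6232, 0.2026, 0.0221]
orientation: [-0.292, -3.125, 0.003]
contact_force: [-1.4, -0.2, -4.4]
opening: 0.0228
```

```bash
python3 look.py p3
```

```text
t 11.93 pos [0.6232 0.2026 0.0221] jaw 1.3844 F [-1.4 -0.2 -4.4] T [-0.  0.  0.] open 0.0228 q [ 0.55  0.56  0.12 -0.   -1.13 -2.31]
units [ 0.0037  0.0004 -0.0759] turn -0.0021
```

View pics/p3_side.png

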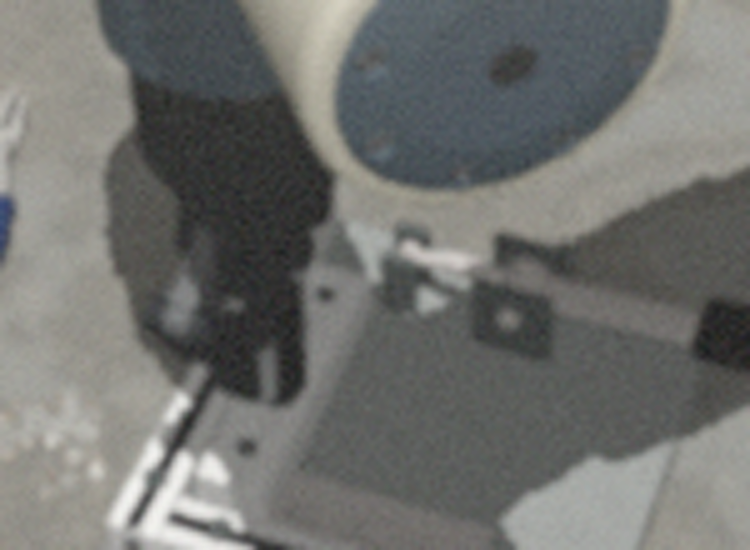

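View pics/p3_top.png

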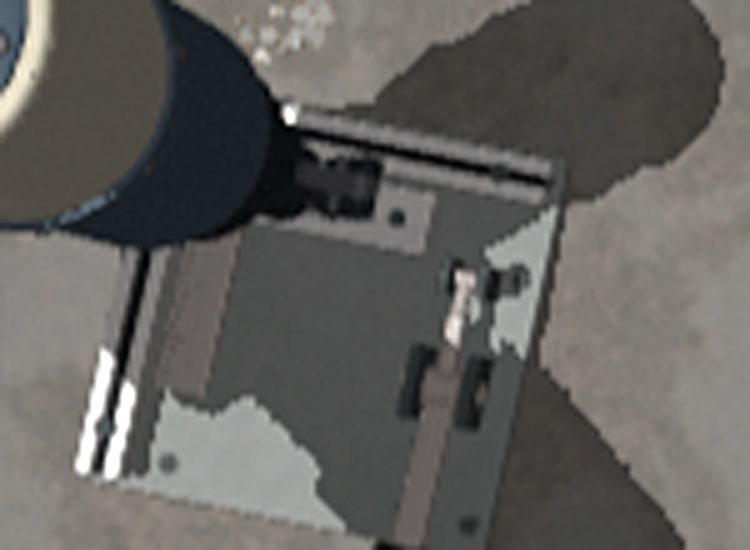

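```bash
python3 - <<'E'
from ff import *
run("p3",{(-14,-65,20):(425,253),(14,-65,20):(436,195),(-96,45,5):(159,390),(-96,21,5):(208,400)},{(-14,-65,20):(376,287),},[.62,.2,-.185,.02])
E
```

```text
[ 0.6192  0.2037 -0.1746  0.0167]
[[-0.1, 0.7], [0.2, 0.1], [-0.3, 0.1], [0.3, 0.0], [-1.0, -0.1]]
local mm 49.1 21.5 dyaw 0.0104 tcp-origin [ 0.0052 -0.0006]
```

View pics/p3q_side.png

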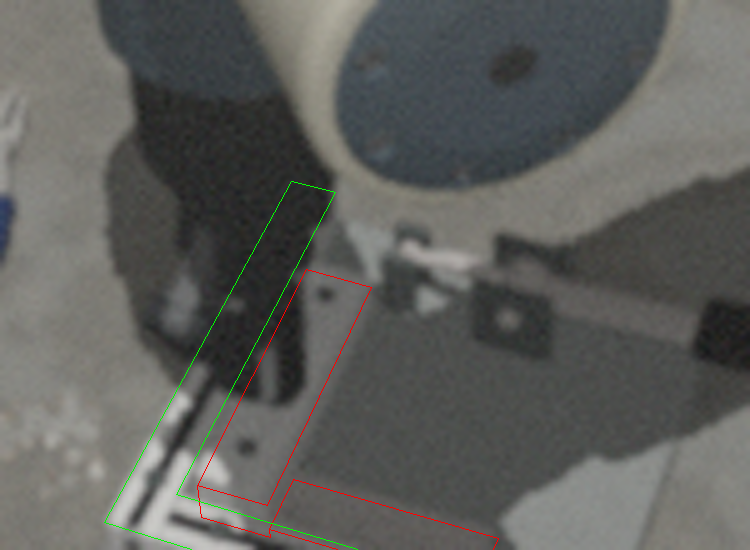

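View pics/p3q_top.png

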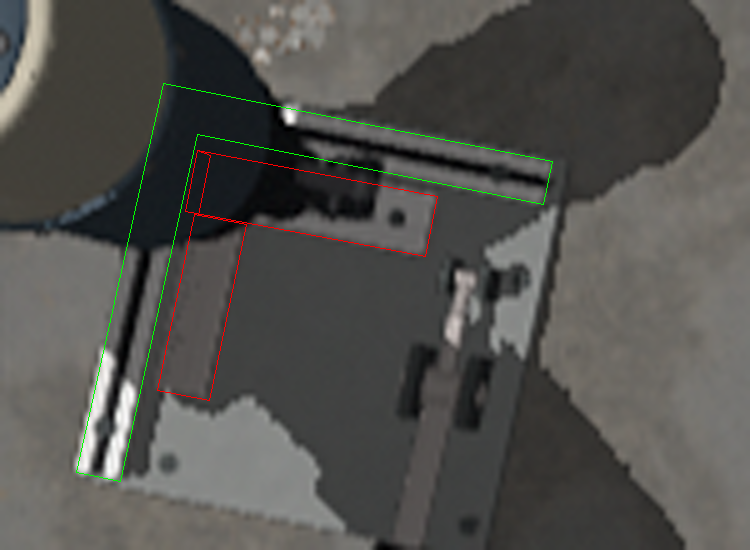

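Call:
apply_moves(moves=[0, 0, 0.004, 0, 1, 0, 0, 0.009, 0, 1, 0, 0, 0.009, 0, 1])

```text
time_s: 12.28
tool_pos: [0.6242, 0.2033, 0.0193]
orientation: [-0.292, -3.128, -0.0]
contact_force: [0.5, 0.6, -3.9]
opening: 0.0231
```

Call:
apply_moves(moves=[0, 0, 0.003, 0, 1, 0, 0, 0.005, 0, 1, 0, 0, 0.005, 0, 1])

```text
time_s: 12.53
tool_pos: [0.6242, 0.2032, 0.0169]
orientation: [-0.292, -3.128, 0.0]
contact_force: [-0.5, 0.1, -3.9]
opening: 0.023
```

Call:
apply_moves(moves=[0, 0, 0.003, 0, 1, 0, 0, 0.005, 0, 1, 0, 0, 0.005, 0, 1])

```text
time_s: 12.78
tool_pos: [0.6241, 0.2032, 0.0143]
orientation: [-0.292, -3.127, 0.0]
contact_force: [-0.8, 0.6, -3.9]
opening: 0.0228
```

Call:
apply_moves(moves=[0, 0, 0.002, 0, 1, 0, 0, 0.003, 0, 1, 0, 0, 0.003, 0, 1])

```text
time_s: 13.03
tool_pos: [0.6242, 0.2032, 0.0129]
orientation: [-0.292, -3.128, 0.0]
contact_force: [-0.3, 0.6, -3.9]
opening: 0.0229
```

Call:
apply_moves(moves=[0, 0, 0.002, 0, 1, 0, 0, 0.003, 0, 1, 0, 0, 0.003, 0, 1])

```text
time_s: 13.28
tool_pos: [0.6246, 0.2033, 0.0124]
orientation: [0.291, 3.127, 0.0]
contact_force: [-2.7, -0.9, 2.2]
opening: 0.0229
```

Call:
apply_moves(moves=[0, 0, 0.001, 0, 1, 0, 0, 0.002, 0, 1, 0, 0, 0.002, 0, 1])

```text
time_s: 13.53
tool_pos: [0.6247, 0.2033, 0.0124]
orientation: [0.291, 3.127, 0.001]
contact_force: [-4.4, 0.2, 6.8]
opening: 0.0232
```

Call:
apply_moves(moves=[-0.003, 0.002, -0.001, 0, 1, -0.006, 0.003, -0.001, 0, 1, -0.009, 0.004, -0.001, 0, 1, -0.009, 0.004, -0.001, 0, 1])

```text
time_s: 13.87
tool_pos: [0.629, 0.2037, 0.0124]
orientation: [0.292, 3.128, -0.001]
contact_force: [-4.9, -2.9, 6.9]
opening: 0.0228
```

```bash
python3 look.py p4
```

```text
t 13.87 pos [0.629  0.2037 0.0124] jaw 1.3849 F [-4.9 -2.9  6.9] T [-0.63  1.76  0.04] open 0.0228 q [ 0.55  0.57  0.12  0.   -1.12 -2.31]
units [ 0.0146 -0.0039 -0.0952] turn -0.0014
```

View pics/p4_top.png

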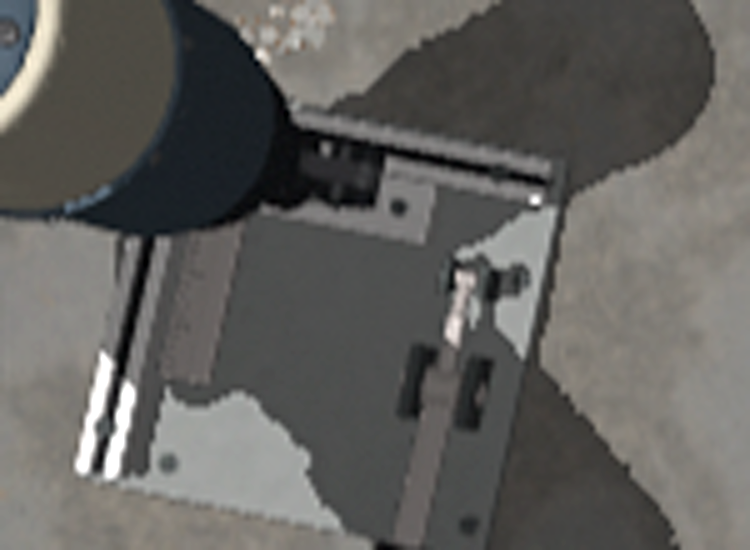

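Call:
apply_moves(moves=[-0.002, 0.002, -0.001, 0, 1, -0.004, 0.004, -0.001, 0, 1, -0.005, 0.004, -0.001, 0, 1, -0.005, 0.004, -0.001, 0, 1])

```text
time_s: 14.3
tool_pos: [0.6301, 0.2042, 0.0125]
orientation: [-0.292, -3.125, 0.005]
contact_force: [-8.8, -4.8, 9.4]
opening: 0.0229
```

```bash
python3 look.py p5
```

```text
t 14.3 pos [0.6301 0.2042 0.0125] jaw 1.3843 F [-8.8 -4.8  9.4] T [-1.37  3.44 -0.1 ] open 0.0229 q [ 0.55  0.58  0.13  0.   -1.12 -2.31]
units [ 0.0168 -0.0055 -0.095 ] turn -0.0021
```

View pics/p5_top.png

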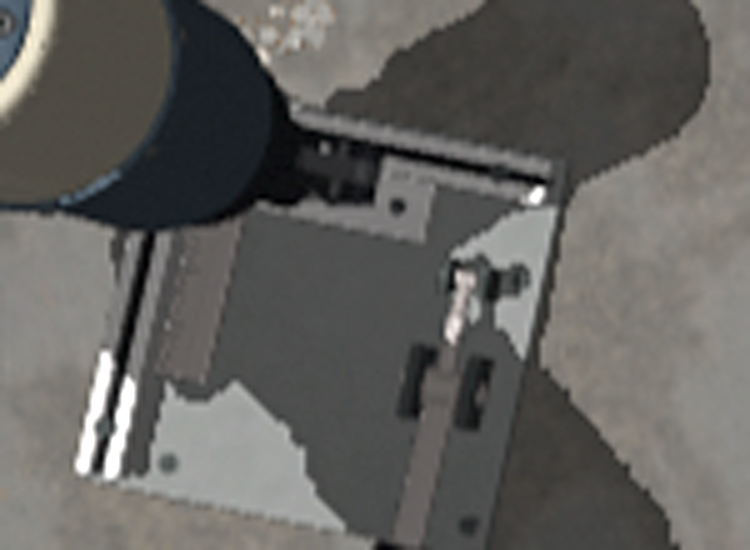

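```bash
cat > z.py <<'E'
from h import *
import pickle,sys
n=sys.argv[1]
D=pickle.load(open(f"D{n}.pkl","rb"))
a=crop(D["top"]["image"],195,210,50,40,14);b=crop(D["top"]["image"],145,230,40,45,14);c=crop(D["side"]["image"],250,340,55,50,13)
for k,i in zip("abc",(a,b,c)):cv2.imwrite(f"pics/{n}z{k}.png",np.clip(i*1.8,0,255).astype(np.uint8))
E
python3 z.py p5
```

```text
(no output)
```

View pics/p5za.png

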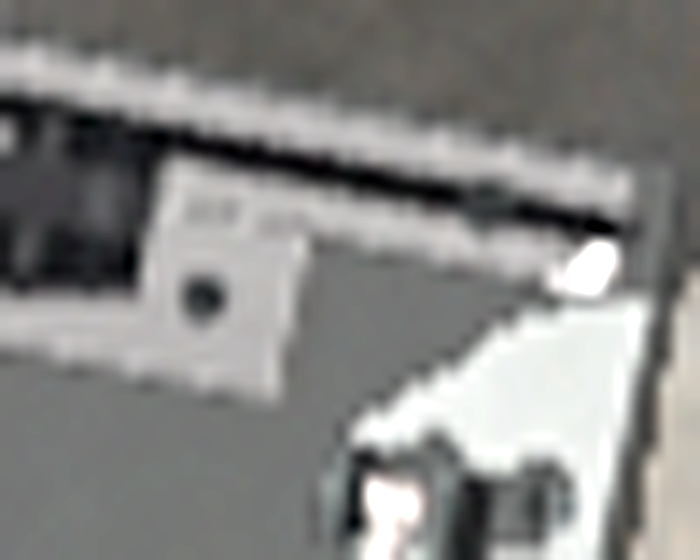

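View pics/p5zb.png

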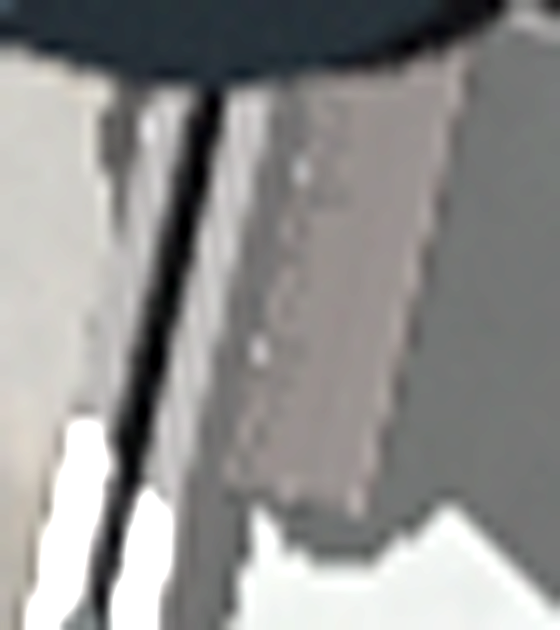

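View pics/p5zc.png

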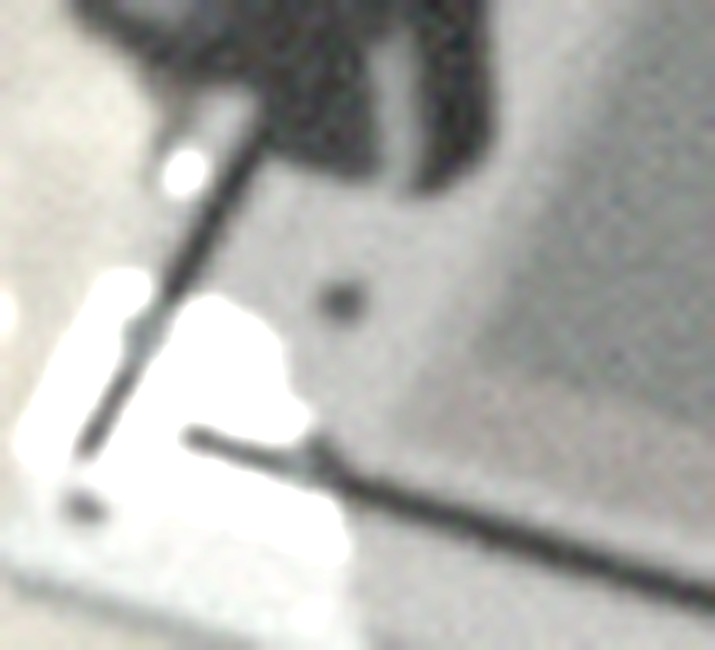

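Call:
apply_moves(moves=[-0.001, 0.002, -0.002, 0, 1, -0.002, 0.004, -0.003, 0, 1, -0.002, 0.004, -0.003, 0, 1, -0.002, 0.004, -0.003, 0, 1])

```text
time_s: 14.73
tool_pos: [0.6301, 0.2045, 0.0126]
orientation: [-0.293, -3.121, 0.009]
contact_force: [-10.2, -7.6, 6.6]
opening: 0.0228
```

```bash
python3 look.py p6; python3 z.py p6
```

```text
t 14.73 pos [0.6301 0.2045 0.0126] jaw 1.3838 F [-10.2  -7.6   6.6] T [-2.52  3.49 -0.12] open 0.0228 q [ 0.55  0.58  0.13  0.   -1.13 -2.31]
units [ 0.0169 -0.0064 -0.0947] turn -0.0028
```

View pics/p6za.png

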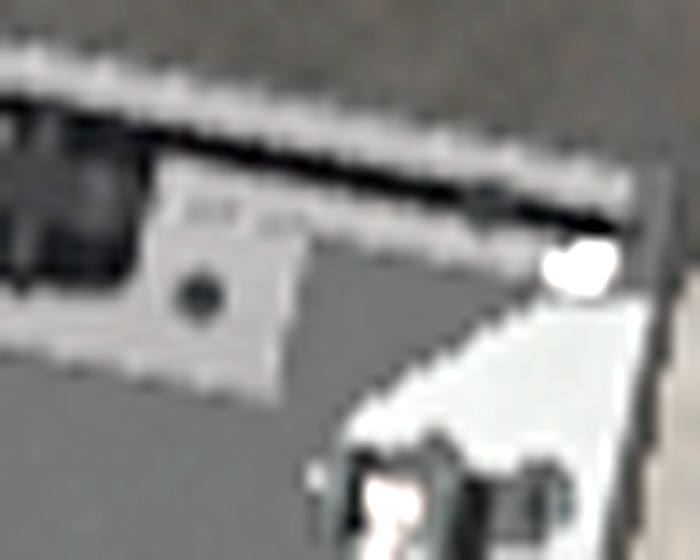

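View pics/p6zb.png

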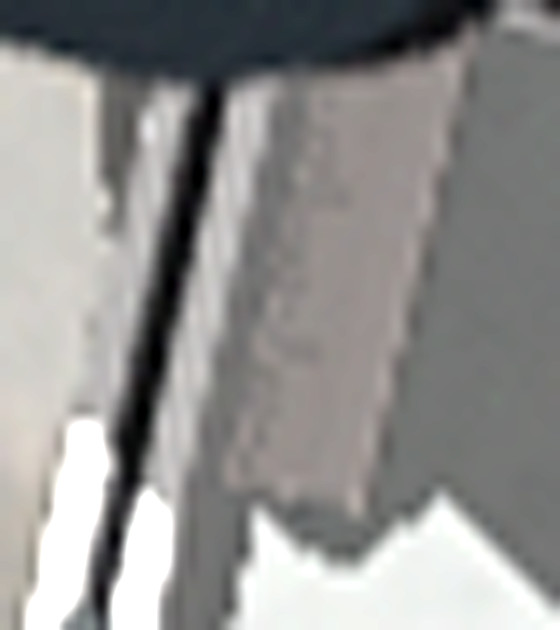

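```bash
python3 - <<'E'
from h import *
import pickle
for n in("p2","p3","p4","p5","p6"):
    s=pickle.load(open(f"D{n}.pkl","rb"))["s"];M=R.from_rotvec(s["orientation"]).as_matrix()
    c,sn=np.cos(-.185),np.sin(-.185);F=np.array([[c,sn,0],[-sn,c,0],[0,0,1]])
    print(n,"tool z in fixture",(F@M[:,2]).round(4),"F",(F@s["contact_force"]).round(1), "jaw",np.arctan2(M[1,1],M[0,1]).round(4),"pos",(F@(s["tool_pos"]-[.567,.1916,0])*1e3).round(1))
E
```

```text
p2 tool z in fixture [-0.0012 -0.0014 -1.    ] F [-0.1 -0.1 -3.5] jaw 1.3871 pos [51.9 22.4 60.2]
p3 tool z in fixture [-0.e+00 -4.e-04 -1.e+00] F [ 0.6  0.5 -3.6] jaw 1.3848 pos [54.3 21.9 23.9]
p4 tool z in fixture [ 3.e-04 -8.e-04 -1.e+00] F [-4.6 -3.1  6.3] jaw 1.385 pos [58.7 23.4 12.4]
p5 tool z in fixture [-0.0029 -0.0031 -1.    ] F [-8.5 -5.8  9.1] jaw 1.3844 pos [59.7 24.1 12.5]
p6 tool z in fixture [-0.0059 -0.0062 -1.    ] F [-8.9 -8.7  5.9] jaw 1.3838 pos [59.6 24.3 12.6]
```

View pics/p6_side.png

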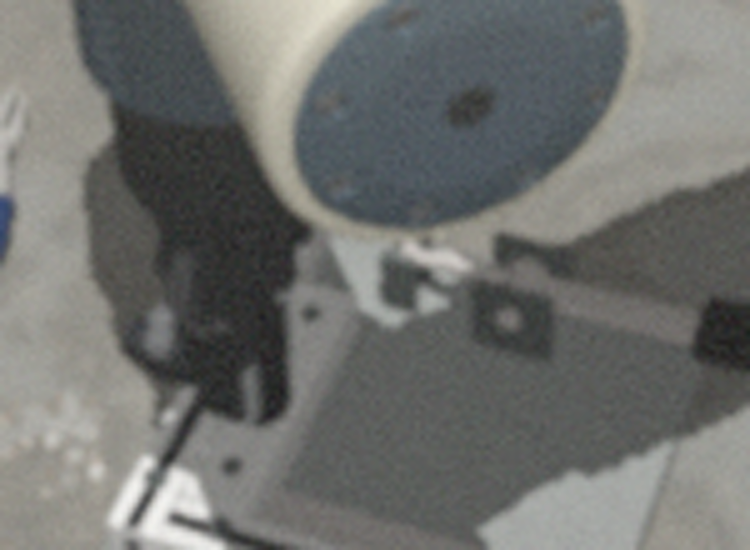

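View pics/p6zc.png

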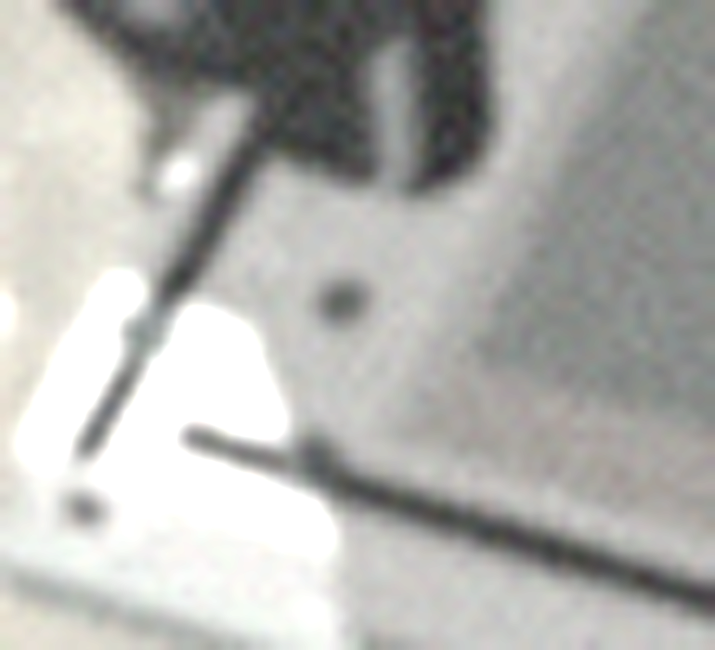

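Call:
apply_moves(moves=[0, 0.002, -0.001, 0, 1, 0, 0.004, -0.001, 0, 1, 0, 0.004, -0.001, 0, 1, 0, 0.004, -0.001, 0, 1])

```text
time_s: 15.17
tool_pos: [0.6302, 0.2057, 0.0127]
orientation: [-0.293, -3.121, 0.011]
contact_force: [-8.8, -8.8, 4.2]
opening: 0.0228
```

```bash
cat > st.py <<'E'
from mv import *
s=bot.get_state();M=R.from_rotvec(s["orientation"]).as_matrix()
c,sn=np.cos(-.185),np.sin(-.185);F=np.array([[c,sn,0],[-sn,c,0],[0,0,1]])
print(round(s["time_s"],2),"tool z in fixture",(F@M[:,2]).round(4),"F",(F@s["contact_force"]).round(1),"T",(F@s["torque"]).round(2), "jaw",np.arctan2(M[1,1],M[0,1]).round(4),"pos",(F@(s["tool_pos"]-[.567,.1916,0])*1e3).round(2),"jv",abs(s["joint_vel"]).max().round(4))
E
python3 st.py
```

```text
15.17 tool z in fixture [-0.0064 -0.0078 -0.9999] F [ -7.  -10.2   4.2] T [-3.73  2.6  -0.07] jaw 1.3837 pos [59.58 25.45 12.69] jv 0.0014
```

Call:
apply_moves(moves=[0, 0.002, 0, 0, 1, 0, 0.004, 0, 0, 1, 0, 0.004, 0, 0, 1, 0, 0.004, 0, 0, 1])

```text
time_s: 15.5
tool_pos: [0.6302, 0.2056, 0.0127]
orientation: [-0.293, -3.12, 0.016]
contact_force: [-9.6, -15.1, 5.3]
opening: 0.0232
```

```bash
python3 st.py
```

```text
15.5 tool z in fixture [-0.0072 -0.0108 -0.9999] F [ -6.7 -16.6   5.3] T [-5.35  2.58 -0.  ] jaw 1.3833 pos [59.56 25.42 12.75] jv 0.0027
```

Call:
apply_moves(moves=[-0.002, -0.001, 0, 0, 1, -0.004, -0.002, 0, 0, 1, -0.006, -0.002, 0, 0, 1, -0.006, -0.002, 0, 0, 1])

```text
time_s: 15.83
tool_pos: [0.6302, 0.2056, 0.0127]
orientation: [-0.293, -3.115, 0.014]
contact_force: [-19.4, -8.1, 11.9]
opening: 0.0225
```

```bash
python3 st.py
```

```text
15.83 tool z in fixture [-0.0119 -0.0098 -0.9999] F [-17.6 -11.5  11.9] T [-4.35  6.18 -0.08] jaw 1.3834 pos [59.59 25.42 12.74] jv 0.0045
```

```bash
python3 look.py p7; python3 z.py p7; python3 st.py
```

```text
t 15.83 pos [0.6302 0.2056 0.0127] jaw 1.3834 F [-19.4  -8.1  11.9] T [-3.14  6.87 -0.08] open 0.0225 q [ 0.55  0.59  0.14 -0.   -1.14 -2.31]
units [ 0.0174 -0.009  -0.0942] turn -0.0033
15.93 tool z in fixture [-0.0118 -0.0099 -0.9999] F [-17.7 -12.5  12.5] T [-4.39  6.17 -0.05] jaw 1.3836 pos [59.59 25.41 12.75] jv 0.0035
```

View pics/p7za.png

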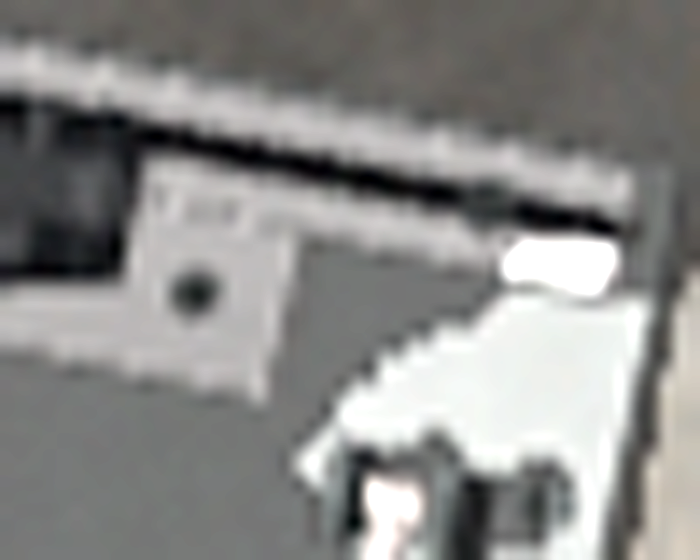

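View pics/p7zb.png

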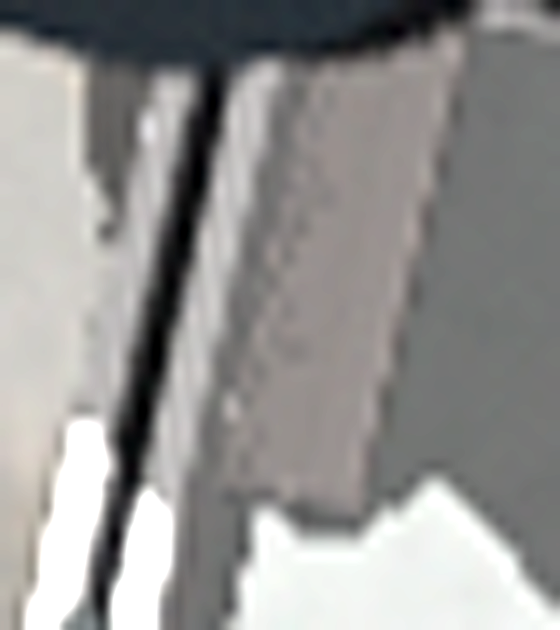

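View pics/p7_side.png

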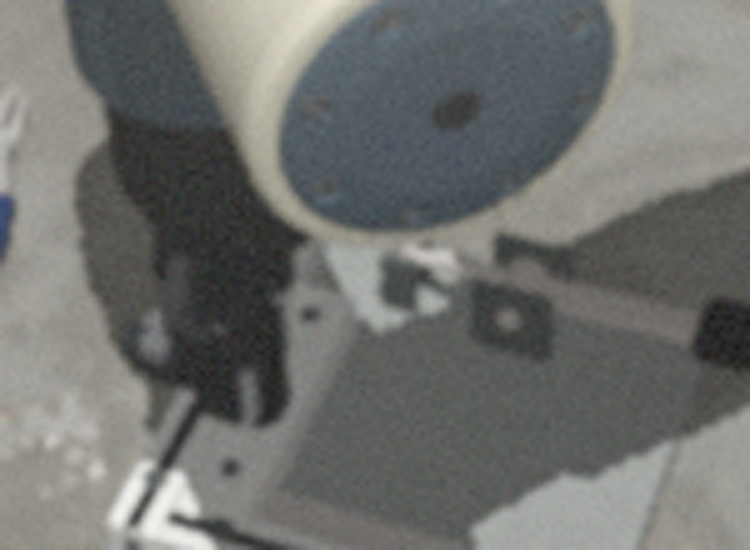

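```bash
python3 - <<'E'
from h import *
import pickle
D=pickle.load(open("Dp7.pkl","rb"));T=D["top"];g=cv2.GaussianBlur(cv2.cvtColor(T["image"],cv2.COLOR_BGR2GRAY).astype(np.float32),(0,0),.7)
FX=[.567,.1916,-.185]
def edge(A,B,n=25,w=3.5,sgn=0):
    """A,B local 3D endpoints of a predicted edge; find strongest gradient across, fit line, return world-angle & offset"""
    P=pts(FX,np.linspace(np.array(A),np.array(B),n)/1000);q=proj(T,P)
    d=(q[-1]-q[0])/np.linalg.norm(q[-1]-q[0]);nn=np.array([-d[1],d[0]])
    t=np.arange(-w,w+.01,.1);out=[]
    for u in q:
        s=u+t[:,None]*nn
        v=cv2.remap(g,s[:,0].astype(np.float32)[None],s[:,1].astype(np.float32)[None],cv2.INTER_CUBIC)[0]
        gr=np.gradient(v)*(sgn or 1);k=np.argmax(np.abs(gr) if sgn==0 else gr)
        out.append((t[k],abs(gr[k])))
    o=np.array(out);z=P[0,2]
    mm=(T["eye"][2]-z)/489.6*1000
    s=np.linspace(0,np.linalg.norm(np.array(B)-A),n);ok=abs(o[:,0]-np.median(o[:,0]))<1.0
    k=np.polyfit(s[ok],o[ok,0]*mm,1);r=o[ok,0]*mm-np.polyval(k,s[ok])
    print("slope rad",k[0].round(4),"offset mid mm",np.polyval(k,s.mean()).round(2),"rms",r.std().round(2),"n",ok.sum())
for sg in(1,-1):
    print(sg)
    print("blade inner");edge((20-60,46,17),(-36,46,17),sgn=sg) if 0 else edge((-38,46,17),(10,46,17),sgn=sg)
    print("stock inner");edge((42,-35,32),(42,15,32),sgn=sg)
    print("far fence outer");edge((90,-85,32),(90,20,32),sgn=sg)
    print("side fence slot? inner");edge((-75,70,32),(0,70,32),sgn=sg)
    print("far inner");edge((70,-85,32),(70,-48,32),sgn=sg)
E
```

```text
1
blade inner
slope rad -0.0108 offset mid mm 2.9 rms 0.82 n 17
stock inner
slope rad 0.0107 offset mid mm 0.58 rms 0.66 n 25
far fence outer
slope rad 0.0009 offset mid mm -6.96 rms 0.71 n 25
side fence slot? inner
slope rad 0.0002 offset mid mm -7.7 rms 0.41 n 25
far inner
slope rad 0.0041 offset mid mm -0.17 rms 0.5 n 25
-1
blade inner
slope rad -0.0052 offset mid mm -2.06 rms 0.4 n 25
stock inner
slope rad 0.0088 offset mid mm 7.51 rms 0.46 n 18
far fence outer
slope rad 0.0036 offset mid mm 0.13 rms 0.67 n 25
side fence slot? inner
slope rad 0.0018 offset mid mm -1.5 rms 0.5 n 25
far inner
slope rad 0.0212 offset mid mm 6.49 rms 0.68 n 25
```

Call:
apply_moves(moves=[0, 0, 0, 0.015, 1, 0, 0, 0, 0.015, 1, 0, 0, 0, 0.015, 1])

```text
time_s: 16.18
tool_pos: [0.6302, 0.2056, 0.0127]
orientation: [-0.31, -3.114, 0.014]
contact_force: [-19.5, -9.8, 11.0]
opening: 0.0227
```

```bash
python3 st.py
```

```text
16.18 tool z in fixture [-0.0116 -0.0101 -0.9999] F [-17.4 -13.2  11. ] T [-4.4   6.06  0.18] jaw 1.3725 pos [59.59 25.41 12.75] jv 0.0015
```

Call:
apply_moves(moves=[0, 0, 0, -0.03, 1, 0, 0, 0, -0.03, 1, 0, 0, 0, -0.03, 1])

```text
time_s: 16.43
tool_pos: [0.6303, 0.2057, 0.0128]
orientation: [-0.275, -3.117, 0.013]
contact_force: [-18.9, -8.9, 11.8]
opening: 0.0227
```

```bash
python3 st.py
```

```text
16.43 tool z in fixture [-0.0117 -0.0096 -0.9999] F [-16.9 -12.2  11.8] T [-4.27  6.12 -0.4 ] jaw 1.3948 pos [59.59 25.49 12.76] jv 0.0025
```

Call:
apply_moves(moves=[0, 0, 0, 0.015, 1, 0, 0, 0, 0.015, 1, 0, 0, 0, 0.015, 1, 0, 0, 0, 0.015, 1, 0, 0, 0, 0.015, 1, 0, 0, 0, 0.015, 1])

```text
time_s: 16.93
tool_pos: [0.6303, 0.2056, 0.0127]
orientation: [-0.293, -3.115, 0.014]
contact_force: [-19.0, -8.6, 12.5]
opening: 0.023
```

```bash
python3 st.py; python3 look.py p8; python3 z.py p8; python3 - <<'E'
import pickle,cv2
D=pickle.load(open("Dp8.pkl","rb"))
for c in("top","side"):cv2.imwrite(f"pics/fin_{c}.png",D[c]["image"])
E
```

```text
16.93 tool z in fixture [-0.0117 -0.0098 -0.9999] F [-17.  -12.   12.5] T [-4.33  6.07 -0.07] jaw 1.3835 pos [59.63 25.43 12.75] jv 0.003
t 16.93 pos [0.6303 0.2056 0.0127] jaw 1.3835 F [-19.   -8.6  12.5] T [-3.14  6.76 -0.07] open 0.023 q [ 0.55  0.59  0.14 -0.   -1.14 -2.31]
units [ 0.0175 -0.009  -0.0942] turn -0.0032
```

View pics/fin_top.png

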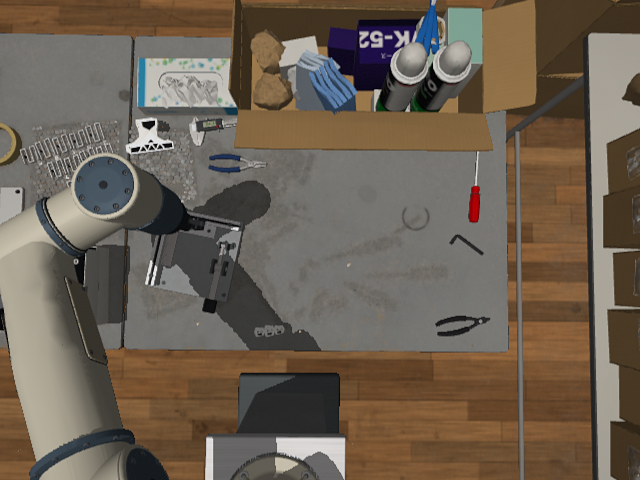

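View pics/fin_side.png

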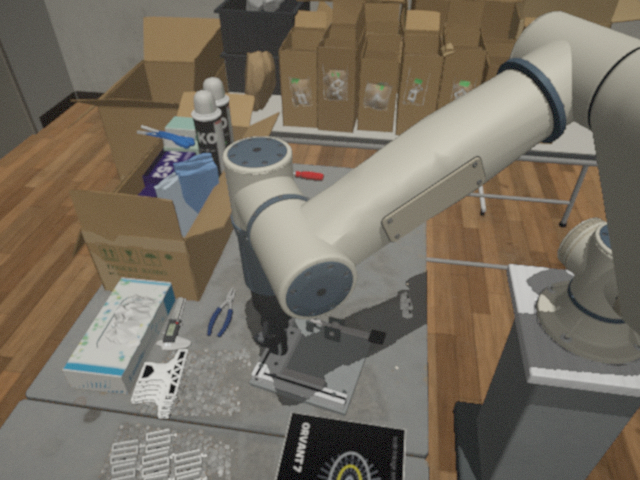

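View pics/p8zb.png

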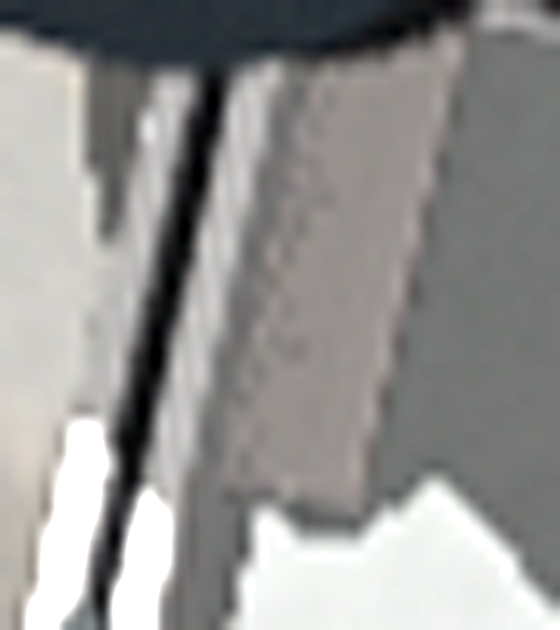

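View pics/p8zc.png

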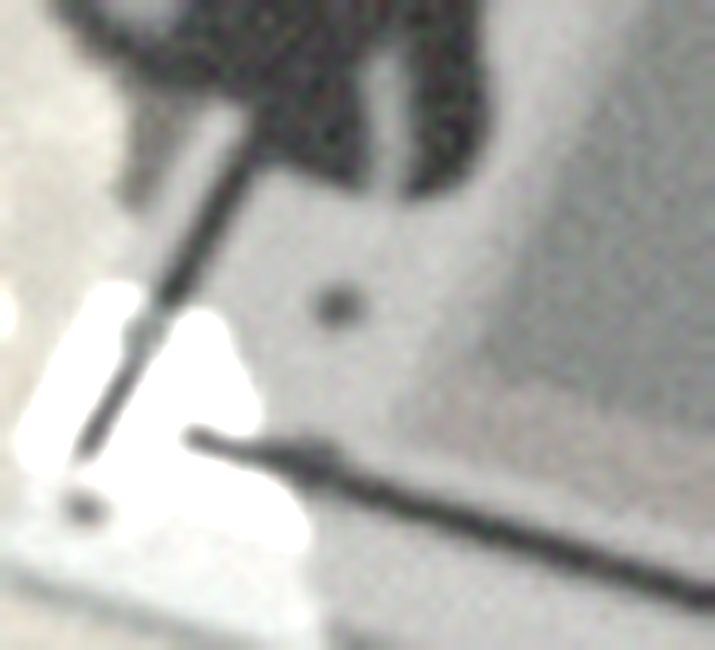

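Call:
apply_moves(moves=[0.001, 0, 0, 0, 1, 0.003, 0, 0, 0.002, 1, 0.003, 0, 0, 0.002, 1, 0.003, 0, 0, 0.002, 1, 0.003, 0, 0, 0.002, 1])

```text
time_s: 17.45
tool_pos: [0.6303, 0.2056, 0.0128]
orientation: [-0.295, -3.118, 0.014]
contact_force: [-14.6, -10.4, 8.6]
opening: 0.0225
```

```bash
python3 st.py
```

```text
17.45 tool z in fixture [-0.0091 -0.0095 -0.9999] F [-12.4 -12.9   8.6] T [-4.46  4.26  0.01] jaw 1.3821 pos [59.65 25.45 12.78] jv 0.0014
```

```bash
python3 -c "
from cell import bot
print(bot.hand_in())"; python3 st.py
```

```text
the job is handed in; nothing more can be done
None
the job is handed in; nothing more can be done
```

The job was handed in at about 17.5 s of the 45 s. The lever is latched down, the pin is drawn, and the square is gripped and pressed into the corner.

- **Lever:** I pressed the pad with shut fingers until it snapped down. The pictures show it staying down, also in the last ones, and the pin is gone from the corner.
- **Square:** I gripped it by the knob, carried it over clear of the lever ears, lowered it onto the plate and pushed it into the corner.
- **Contact, last reading:** It pressed the far fence with about 12 N, the side fence with about 13 N and downward with about 9 N. Pushing 2–3 mm further on each axis moved nothing. Turning the tool about 0.011 rad either way met resistance on both sides, and the moment about the vertical was near zero. No gap shows in the last pictures.
- **Bystanders:** The pliers, hex key and linkage part look unmoved in the last pictures.

Checks that disagreed or stayed open:
- **Tool height:** The reported TCP lay about 33 mm below the real fingertips, seen in the pictures and by touch on the lever pad. I worked with that offset.
- **Yaw from the images:** Edge fits of blade and stock gave −0.005 and +0.01 rad. That is within their noise, so I relied on the force checks for flushness.
- **Tilt:** At hand-in the tool leaned about 0.013 rad under the push. I did not measure separately whether the blade end lifts slightly with it.

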